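# Fit the axle of a tape-roll holder and lock it with its thumbscrew

### The arm

A 7-joint arm with a two-finger parallel gripper is mounted at the origin on the work surface. World frame = base frame: x ahead of the robot, y to its left, z up, the work surface at z = 0. Lengths are in m, angles in rad, forces in N, time in s.
With the tool pointing down it reaches from about 0.4 to 0.875 m from the base axis. Payload 19.3 kg.
Tool frame: the origin (TCP) lies on the centre line of the jaws, within the pads' length; the fingertips stand bot.tip_reach ahead of it and the grasp point (between the pads) is the TCP (bot.tip_reach is the distance from the TCP to the fingertips, in m); x points along the fingers, y is the direction in which the jaws open and shut, and the axes are right-handed (so a half turn about x gives the same grasp; the last joint's range is limited). The gripper opens to 85 mm and grips with 20 to 120 N. Pads are 22 mm wide; open, the fingers measure 114 mm over their backs; the gripper's body (76 mm by 85 mm) begins 54 mm behind the grasp point. The pads swing forward as they close: fully open they stand 13 mm farther back than shut.
Start: joints at [-1.17, 0.521, -0.036, 1.599, 0.021, 1.021, -0.113], TCP at [0.284, 0.557, 0.25] pointing down, gripper open.
Joint ranges: [-2.91, 2.91], [-0.3, 2.13], [-1.5, 1.42], [0.17, 2.43], [-1.26, 4.41], [0.16, 1.93], [-2.52, 2.52]. Speed limits (rad/s): [1.89, 1.89, 2.39, 2.39, 3.01, 3.01, 3.01].

### API

Orientations are given as a unit quaternion [w, x, y, z].
In Python, from rig import telemetry, eyes, job_done, bot gives the robot as it stands.
- The arm moves only by the shell command python3 -m handwheel 'ROWS'. ROWS is JSON, a list of rows, each a list of 7 numbers: the shift along the tool's x, y, z in mm, then the turn, a rotation vector about the tool's x, y, z in degrees, then the opening in per cent of the stroke, from 0 (shut) to 100 (fully open). A call has exactly 5 rows; each row shifts and turns the pose as measured when the row begins, along the tool's axes as they then stand; what a row does not reach is not made up. A row lasts 1/8 s, in which the tool goes at most 62.5 mm and 10.7 degrees, less where a joint would pass 70% of its speed; a pose out of reach is approached as far as the arm can. A call is refused whole if a number of a shift passes 62.5 or a number of a turn 10.7, either way. A call with a gripper value outside its range is refused whole. The fingers move at their own pace and stop on an object; the grip force is fixed at half the most. Time passes only in rows, so rows that do not move let the fingers close, or fill a call up. It gives the time, the measured TCP pose, the force and the opening at its end, in the units of the state.
- telemetry.read_state(): the state, without advancing time (a new reading comes with each control period).
- eyes.read_camera(name): name is "scene" or "top" or "wrist"; returns a dict with "pixels" (480x640x3 uint8, blue, green, red), "K" (3x3 intrinsics, pixels), "dist" ([k1, k2, p1, p2, k3] as OpenCV has them; the pictures are not rectified), "view" (4x4, takes a point from world to camera coordinates); the wrist camera has in their place "tool_from_camera" (4x4, takes a point from camera to tool coordinates, whose origin is the TCP and whose axes are the tool frame's). Camera axes: x right, y down, z forward; pixel columns grow to the right and rows downward; lengths in m; the calibration is good to about 2 mm. A picture is of the moment at which its call begins: read the wrist's pose just before it. There is no depth.
- job_done(): hands the job in, once; it reports no verdict.
The state is a dict: "time": time; "qpos": joint angles; "qvel": joint speeds; "joint_efforts": joint torques, N m; "tool_pos": TCP position; "tool_rot": TCP orientation; "contact_force": force on the tool from outside, world axes, zero at the start; "torque": the same for the moment, N m; "gripper_width": finger opening in m.
Only numpy, scipy, OpenCV 4.12 (cv2) and the standard library are available. Lean on these libraries where they do the work, as an engineer would, in place of code of your own. Each camera call takes 0.05 s, during which the arm holds its last target.

### The job

Make the packing-tape holder ready: draw the steel axle out of its half-sleeved carton and thread it, tip first, through the plain block of the holder, the tape roll and the cheek with the thumbscrew, until its knurled head is fully home against the block. Then turn the knurled thumbscrew clockwise until you feel it seat on the axle, and stop there without overtightening; leave the other goods on the counter where they are.

Things in the scene. Friction and masses are not known exactly. Their poses are not given: they have to be found in the camera images.
- holder: Grey steel bench holder for one tape roll, fixed to the counter; base plate 130 (x) x 140 (y) x 8 mm, origin at the centre of its underside, z up. The axle bore runs along its y, 55 mm over the counter. The entry block is 34 mm wide (y -68 to -28, top 70 mm high); after a 56 mm gap with the roll comes the cheek, 34 mm wide (y 28 to 48, top 70 mm). A tear blade at x 56 to 66 is 44 mm high
- bore_in (a point): centre of the bore's entry mouth, on the outer (-y) face of the block, 55 mm over the counter; axes as the holder's: the axle goes in along +y. The bore is 13.5 mm in diameter, 40 mm long in the block and 20 mm in the cheek, with a 2 mm countersink at each mouth that the axle comes to
- bore_out (a point): centre of the bore's exit on the outer (+y) face of the far cheek, 116 mm along +y from bore_in; axes as the holder's. With the axle home its tip stands 10 mm outside this face
- cradle (a point): where the centre of the roll belongs: midway between block and cheek, 5 mm below the bore's axis
- roll_center (a point): centre of the brown tape roll on its side on two cradle bars between block and cheek: 60 mm diameter, 50 mm wide, cardboard core with a 25 mm hole, axis along its own y; it is loose, and it already lies in line with the bore well enough for the axle to pass
- axle_shank (a point): middle of the shank of the steel axle, 63 mm behind the tip; its y axis points along the axle to the tip. Shank 12 mm diameter, 126 mm long with a 4 mm taper at the tip, then a coaxial knurled head 20 mm diameter, 32 mm long. About 0.19 kg, centre of mass about 33 mm from here towards the head. In the carton it lies level, 34 mm over the counter
- axle_tip (a point): tip of the axle; y points out of the tip
- axle_head (a point): centre of the axle's knurled head, 16 mm behind the shoulder that comes up against the block and 142 mm behind the tip
- carton: Low cardboard tray fixed on the counter, 100 (x) x 190 (y) mm, 12 mm walls, origin at the centre of its underside. The axle lies in it along the tray's y, tip to +y, on two card ribs at y 72 and -30 (tops 28 mm high, with 4 mm side stops 7 to 10 mm either side of the middle)
- sleeve_mouth (a point): middle of the front edge of the dark red sleeve's roof, 64 mm over the counter; axes as the tray's. The sleeve covers the tray from here back (-y), its roof's underside 62 mm high, so the axle's head and last 24 mm of shank are out of reach. Take the bare shank (62 to 75 mm behind the tip), lift it 8 to 12 mm off the ribs, draw it 60 to 65 mm along +y, then lift
- thumbscrew (a joint): angle of the thumbscrew, rad, on its way down: 0 fully up, grows as it turns clockwise seen from above, sinking 0.45 mm per rad. It starts between 0 and 0.8 and turns easily (about 0.05 N m) to 3.2, where it seats on the axle and this angle stops. Seated is 3.1 or more. It takes two or three grasps
- tightening (a joint): how far the screw's head has been turned on after seating, rad, 0 until it seats: there the resistance jumps from 0.05 to 0.25 N m, then rises by 1.2 N m per rad. 0.1 to 0.4 is finger-tight, past 0.6 is overtightened, at 1.0 it stops dead. Let go, it springs back to about 0.2 at most
- screw_grip (a point): centre of the thumbscrew's knurled steel head (24 mm diameter, 16 mm high, axis vertical, slot across its top), about 106 mm over the counter, 38 mm along +y from the holder's origin. It stands on a round boss 18 mm in diameter, 70 to 95 mm high, so fingers can reach below the head; the roll beside it is 80 mm high
- gift_center (a point): centre of a dark red gift box, 75 x 105 x 45 mm; bystander
- spare_center (a point): centre of a spare tape roll lying flat, 60 mm diameter, 50 mm high; bystander
- sweets_center (a point): centre of a divided carton, 142 x 142 x 55 mm, with four foil-wrapped balls 60 mm in diameter whose tops stand at 64 mm; bystander
Things that resemble listed ones, but are neither listed nor needed, are in the scene too. What is shaped like the part that bears roll_center but yellow is not meant.

How it is judged:
By the outcome, as a careful person would: the job done as asked, in the order asked, and still so for the second after the job is handed in, with the robot touching nothing.
It also fails if it takes over 72 s, if anything falls off the work surface, if the arm or the gripper's body presses on something with over 40 N, if the wrist force passes 120 N, or if a joint passes its speed limit or range.

## Working session

There is one attempt and no reset: what is moved stays moved. The work goes in short steps, Python scripts to look and compute and a shell command to move; the robot and the scene stay as the last step left them, time stands still between calls to the robot, and variables do not carry over. Pictures are saved under pics/ and viewed, and the job is handed in when it is done.

```bash
ls; mkdir -p pics; python3 - <<'E'
from rig import telemetry, eyes, bot
import cv2,numpy as np
print(telemetry.read_state()); print(bot.tip_reach)
for n in ["scene","top","wrist"]:
    c=eyes.read_camera(n); cv2.imwrite(f"pics/{n}0.png",c["pixels"]); print(n,{k:np.round(v,4).tolist() for k,v in c.items() if k!="pixels"})
E
```

```text
pics
{'time': 0.0, 'qpos': array([-1.17022812,  0.52200955, -0.03629455,  1.59997391,  0.02114638,
        1.02110299, -0.11280488]), 'qvel': array([ 7.76769711e-04,  9.55996236e-04,  6.27159816e-05,  6.38439786e-05,
        7.28867184e-04, -5.64349023e-04, -8.36220504e-04]), 'joint_efforts': array([-5.05144835e-04, -9.27105618e+01,  1.97958335e+00, -3.69935203e+01,
        1.77093165e-02,  8.13509105e-03,  8.27675012e-05]), 'tool_pos': array([0.28337953, 0.5567251 , 0.24974107]), 'tool_rot': array([ 0.68752763,  0.16454799,  0.68767667, -0.16531941]), 'contact_force': array([ 0.38219017, -0.00978572,  0.39936456]), 'torque': array([ 0.02255736,  0.0294947 , -0.02834116]), 'gripper_width': 0.0853165737354484}
0.019
scene {'K': [[444.8086, 0.0, 326.8196], [0.0, 444.8086, 233.9437], [0.0, 0.0, 1.0]], 'dist': [0.0314, 0.0, 0.0, 0.0, 0.0], 'view': [[0.2065, 0.9784, 0.0078, -0.1892], [0.5884, -0.1179, -0.7999, -0.2947], [-0.7817, 0.1698, -0.6001, 1.3765], [0.0, 0.0, 0.0, 1.0]]}
top {'K': [[472.7287, 0.0, 320.0403], [0.0, 472.7287, 236.8719], [0.0, 0.0, 1.0]], 'dist': [-0.1254, 0.0, 0.0, 0.0, 0.0], 'view': [[0.0239, -0.9997, -0.0082, 0.0406], [-0.9935, -0.0229, -0.1117, 0.6425], [0.1115, 0.0108, -0.9937, 0.955], [0.0, 0.0, 0.0, 1.0]]}
wrist {'K': [[385.707, 0.0, 319.7855], [0.0, 385.707, 243.3085], [0.0, 0.0, 1.0]], 'dist': [-0.001, 0.0, 0.0, 0.0, 0.0], 'tool_from_camera': [[-0.0005, -0.2669, 0.9637, -0.1244], [1.0, -0.0007, 0.0003, 0.0007], [0.0006, 0.9637, 0.2669, -0.0674], [0.0, 0.0, 0.0, 1.0]]}
```

View pics/scene0.png

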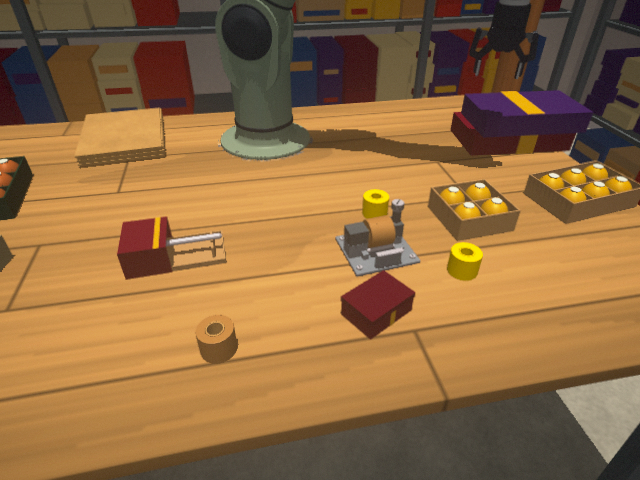

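View pics/top0.png

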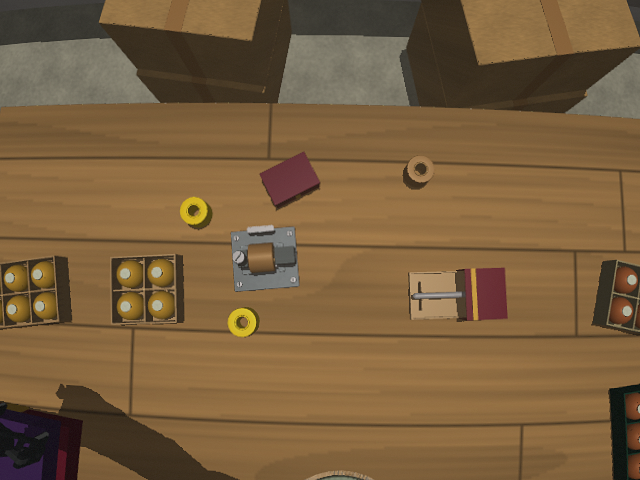

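View pics/wrist0.png

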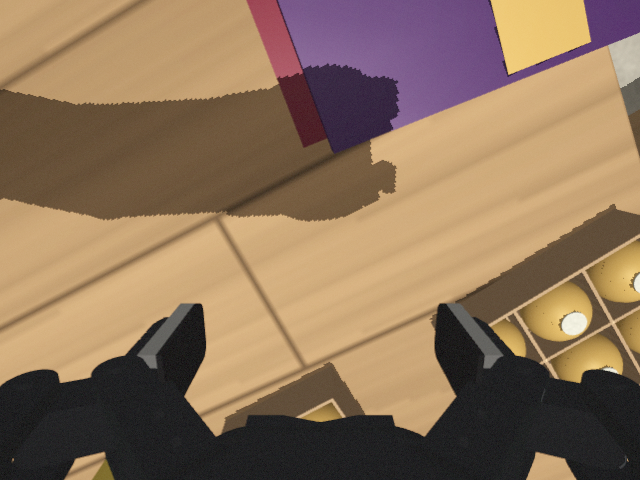

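The top picture shows the holder at (265,258), the carton with its sleeve at (457,294) and the axle between x=412 and 465. The bystanders are the gift box (290,180), a brown roll lying flat (420,170), yellow rolls (194,211) and (242,322), and the sweets carton (147,289). I'll enlarge the holder and the carton.

```bash
cat > h.py <<'E'
import cv2,numpy as np
from rig import telemetry, eyes, bot
from scipy.spatial.transform import Rotation as R
def pose():
    s=telemetry.read_state(); q=s["tool_rot"]; return s, np.array(s["tool_pos"]), R.from_quat([q[1],q[2],q[3],q[0]])
def cam(n):
    s,p,r=pose(); c=eyes.read_camera(n)
    if n=="wrist":
        T=np.eye(4);T[:3,:3]=r.as_matrix();T[:3,3]=p
        c["view"]=np.linalg.inv(T@c["tool_from_camera"])
    return c
def ray(c,uv,z):
    x=cv2.undistortPoints(np.array([[uv]],float),c["K"],c["dist"])[0,0]
    W=np.linalg.inv(c["view"]); o=W[:3,3]; d=W[:3,:3]@[x[0],x[1],1]
    return o+d*(z-o[2])/d[2]
def proj(c,P):
    V=c["view"]; rv=cv2.Rodrigues(V[:3,:3])[0]
    return cv2.projectPoints(np.atleast_2d(np.array(P,float)),rv,V[:3,3],c["K"],c["dist"])[0][:,0]
def crop(c,x0,y0,x1,y1,k,name):
    im=cv2.resize(c["pixels"][y0:y1,x0:x1],None,fx=k,fy=k,interpolation=cv2.INTER_CUBIC); cv2.imwrite("pics/"+name,im)
def tellmove(target,pos,yaw=None):
    s,p,r=pose(); d=r.inv().apply(np.array(target)-p)*1000; print("tool shift mm",d.round(1))
E
python3 - <<'E'
from h import *
c=cam("top")
crop(c,225,220,305,300,7,"top_h.png"); crop(c,400,255,515,330,6,"top_c.png")
E
```

```text
(no output)
```

View pics/top_h.png

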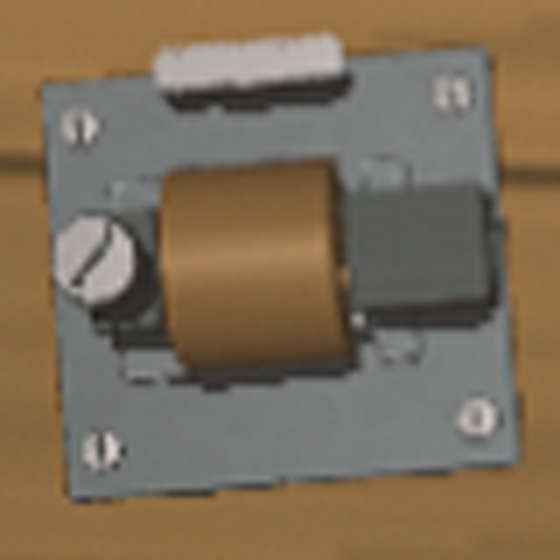

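View pics/top_c.png

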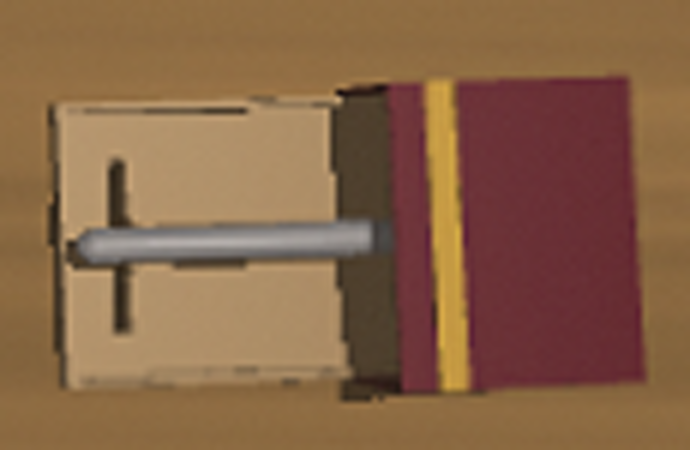

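The crops show the plate corners, the screw head at crop (95,258), the axle's tip at crop (75,247) and the shank entering the sleeve at crop (390,234). I'll fit both poses from these.

```bash
python3 - <<'E'
from h import *
c=cam("top")
f=lambda u,v,z,o,k: ray(c,(o[0]+(u+.5)/k-.5,o[1]+(v+.5)/k-.5),z)
H=lambda u,v,z:f(u,v,z,(225,220),7); C=lambda u,v,z:f(u,v,z,(400,255),6)
P=np.array([H(43,88,.008),H(488,45,.008),H(520,460,.008),H(72,500,.008)])
print(P.round(4)); print("cent",P.mean(0).round(4))
# model order: TL=(+x,+y),TR=(+x,-y),BR=(-x,-y),BL=(-x,+y)
M=np.array([[65,70],[65,-70],[-65,-70],[-65,70]])/1000
def fit(M,P):
    a=P[:,:2]-P[:,:2].mean(0);m=M-M.mean(0)
    th=np.arctan2((m[:,0]*a[:,1]-m[:,1]*a[:,0]).sum(),(m*a).sum())
    Rm=np.array([[np.cos(th),-np.sin(th)],[np.sin(th),np.cos(th)]])
    t=P[:,:2].mean(0)-Rm@M.mean(0); return th,t,P[:,:2]-(M@Rm.T+t)
th,t,e=fit(M,P);print("holder",np.degrees(th),t,(e*1000).round(1).tolist())
s=H(95,258,.114);print("screw",s.round(4), "pred",t+.038*np.array([-np.sin(th),np.cos(th)]))
b=[H(345,195,.07),H(485,183,.07),H(495,300,.07),H(355,312,.07)];print("block",np.round(b,4).tolist(),np.mean(b,0))
# carton
P=np.array([C(53,103,.012),C(65,387,.012),C(390,83,.064),C(402,392,.064),C(630,76,.064),C(645,380,.064)])
print(P.round(4).tolist())
print("tip",C(75,246,.034),"shank at sleeve",C(372,237,.036),C(100,245,.04),C(365,238,.04))
E
```

```text
[[0.6504 0.2502 0.008 ]
 [0.667  0.1123 0.008 ]
 [0.5395 0.0987 0.008 ]
 [0.5236 0.2358 0.008 ]]
cent [0.5951 0.1743 0.008 ]
holder 6.512376065474538 [0.59510796 0.17427093] [[-1.3, -1.0], [-0.7, 0.2], [1.0, 1.4], [1.0, -0.6]]
screw [0.591  0.2122 0.114 ] pred [0.59079808 0.21202573]
block [[0.614, 0.1482, 0.07], [0.6184, 0.1078, 0.07], [0.5847, 0.1039, 0.07], [0.5802, 0.1442, 0.07]] [0.59930846 0.12604644 0.07      ]
[[0.5734, -0.1348, 0.012], [0.4731, -0.1399, 0.012], [0.5802, -0.2414, 0.064], [0.4759, -0.2455, 0.064], [0.5841, -0.3259, 0.064], [0.4806, -0.3304, 0.064]]
tip [ 0.5230203  -0.13893247  0.034     ] shank at sleeve [ 0.5278475  -0.24318636  0.036     ] [ 0.52356625 -0.14651304  0.04      ] [ 0.52747771 -0.23953534  0.04      ]
```

```bash
cat >> h.py <<'E'
def yaw(r):
    a=r.as_matrix(); return np.degrees(np.arctan2(a[1,1],a[0,1])), a
def tell(target,yawt):
    """yawt: world angle (deg) wanted for tool y; tool x down"""
    s,p,r=pose()
    ps=np.radians(yawt); y=np.array([np.cos(ps),np.sin(ps),0]); x=np.array([0,0,-1.]); z=np.cross(x,y)
    Rt=R.from_matrix(np.column_stack([x,y,z]))
    d=r.inv().apply(np.array(target)-p)*1000; rv=np.degrees((r.inv()*Rt).as_rotvec())
    d2=Rt.inv().apply(np.array(target)-p)*1000
    print("t",round(s["time"],3),"p",p.round(4),"shift now",d.round(1),"shift after-turn axes",d2.round(1),"turn",rv.round(2),"w",round(s["gripper_width"],4),"F",s["contact_force"].round(1),"T",s["torque"].round(2))
E
python3 - <<'E'
from h import *
s,p,r=pose(); print(yaw(r))
tell([.53,.1,.27],2.4); tell([.53,.1,.27],182.4)
print(s["qpos"])
E
```

```text
(np.float64(63.02363814856668), array([[-2.40413039e-04,  4.53622804e-01,  8.91193747e-01],
       [-4.57599747e-04,  8.91193629e-01, -4.53622867e-01],
       [-9.99999866e-01, -5.16866886e-04, -6.67688853e-06]]))
t 0.25 p [0.2834 0.5569 0.25  ] shift now [ -19.8 -295.3  427. ] shift after-turn axes [-20.  227.2 466.8] turn [6.062e+01 2.000e-02 3.000e-02] w 0.0853 F [ 1.  -0.7  0.3] T [-0.   -0.02 -0.02]
t 0.25 p [0.2834 0.5569 0.25  ] shift now [ -19.8 -295.3  427. ] shift after-turn axes [ -20.  -227.2 -466.8] turn [-1.1938e+02 -3.0000e-02  2.0000e-02] w 0.0853 F [ 1.  -0.7  0.3] T [-0.   -0.02 -0.02]
[-1.17019045  0.52170465 -0.03634821  1.59967749  0.02117149  1.02110939
 -0.11280765]
```

```bash
python3 -m handwheel '[[-4,-34,50,10,0,0,100],[-4,-25,55,10,0,0,100],[-4,-15,58,10,0,0,100],[-4,-5,60,10,0,0,100],[-4,6,60,10,0,0,60]]'; python3 - <<'E'
from h import *
tell([.53,.1,.27],2.4);tell([.527,-.20,.16],2.4); c=cam("wrist"); cv2.imwrite("pics/w1.png",c["pixels"])
E
```

```text
time: 0.88
tool_pos: [0.4267, 0.2869, 0.2694]
tool_rot: [0.549, 0.445, 0.55, -0.446]
contact_force: [1.1, 0.9, 0.5]
gripper_width: 0.0693
t 0.875 p [0.4267 0.2869 0.2694] shift now [ -0.9  62.5 204.2] shift after-turn axes [ -0.6  95.4 191. ] turn [ 9.51 -0.06  0.08] w 0.0693 F [1.1 0.9 0.5] T [ 0.05 -0.09 -0.02]
t 0.875 p [0.4267 0.2869 0.2694] shift now [108.8  -2.1 497.2] shift after-turn axes [109.4  79.8 490.6] turn [ 9.51 -0.06  0.08] w 0.0693 F [1.1 0.9 0.5] T [ 0.05 -0.09 -0.02]
```

View pics/w1.png

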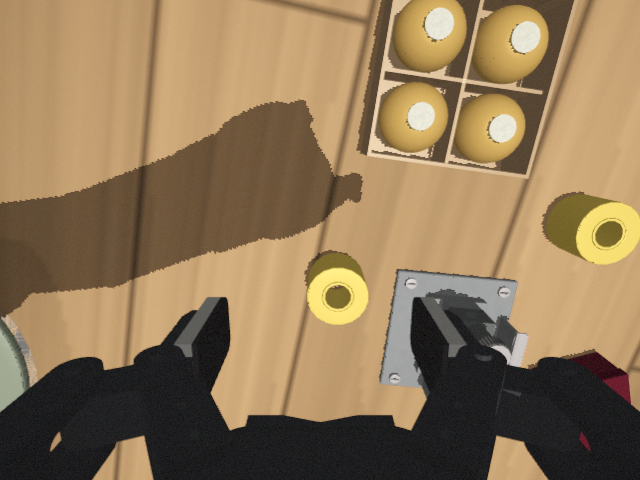

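The wrist picture (image up is +y) shows the holder at about (450,330), and the yellow rolls and sweets carton above it. Next I'll move over to the carton.

```bash
python3 -m handwheel '[[0,2,60,9.5,0,0,60],[0,12,60,0,0,0,60],[0,12,60,0,0,0,60],[0,12,60,0,0,0,60],[0,12,60,0,0,0,60]]'; python3 -m handwheel '[[0,12,60,0,0,0,60],[0,12,60,0,0,0,60],[30,7,50,0,0,0,60],[40,0,10,0,0,0,60],[10,0,0,0,0,0,60]]';python3 - <<'E'
from h import *
tell([.527,-.21,.16],2.4); c=cam("wrist"); cv2.imwrite("pics/w2.png",c["pixels"])
E
```

```text
time: 1.55
tool_pos: [0.4962, -0.0159, 0.271]
tool_rot: [0.507, 0.495, 0.506, -0.493]
contact_force: [0.5, 1.6, -0.3]
gripper_width: 0.0513
time: 2.17
tool_pos: [0.5328, -0.2045, 0.19]
tool_rot: [0.507, 0.496, 0.503, -0.494]
contact_force: [0.0, 1.2, -0.8]
gripper_width: 0.0512
t 2.175 p [ 0.5328 -0.2045  0.19  ] shift now [30.  -6.1  5.3] shift after-turn axes [30.  -6.1  5.3] turn [-1.22  0.08 -0.33] w 0.0512 F [ 0.   1.2 -0.8] T [0.05 0.   0.01]
```

View pics/w2.png

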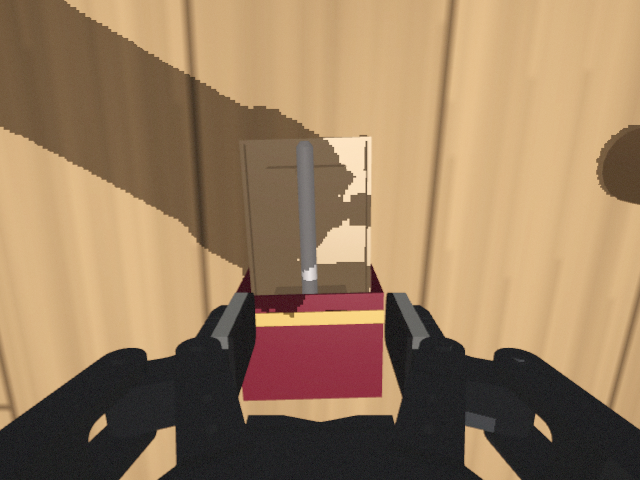

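The wrist picture shows the axle from its tip at (305,141) back to the sleeve mouth at (310,292). The only other axle-like items are the pens and blades elsewhere, and none of them matches. The tool is 2 to 3° off.

```bash
python3 - <<'E'
from h import *
c=cam("wrist"); crop(c,235,125,385,325,3,"w2c.png")
E
```

```text
(no output)
```

View pics/w2c.png

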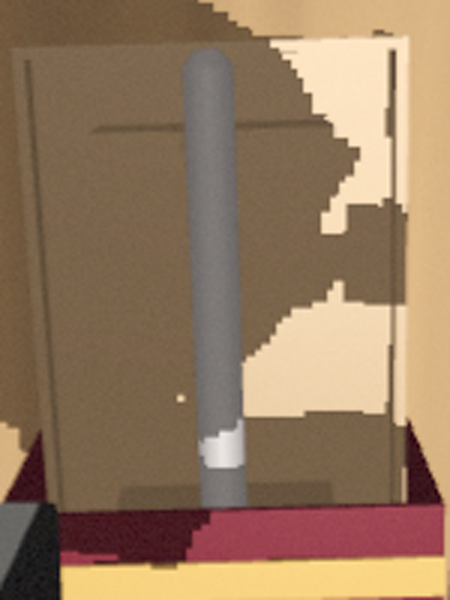

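The crop shows the tip at (208,48), the shank centre at (209,100) and (224,480), and the sleeve edge at row 508.

```bash
python3 - <<'E'
from h import *
c=cam("wrist")
f=lambda u,v,z: ray(c,(235+(u+.5)/3-.5,125+(v+.5)/3-.5),z)
t=f(208,48,.034);a=f(209,100,.036);b=f(224,480,.036)
d=a-b;print("tip",t,a,b,"dir deg",np.degrees(np.arctan2(-d[0],d[1])))
print("sleeve",f(62,512,.064),f(441,506,.064), "tray front",f(15,48,.012),f(408,38,.012))
u=(a-b)/np.linalg.norm(a-b); g=t-u*.070; print("grasp",g); tell([g[0],g[1],.036],np.degrees(np.arctan2(-u[0],u[1])))
E
```

```text
tip [ 0.52274954 -0.138616    0.034     ] [ 0.5231729  -0.15047023  0.036     ] [ 0.52807413 -0.24650943  0.036     ] dir deg 2.921475096061102
sleeve [ 0.49058624 -0.24410183  0.064     ] [ 0.57943224 -0.24097868  0.064     ] tray front [ 0.47317024 -0.13991215  0.012     ] [ 0.57269978 -0.13534518  0.012     ]
grasp [ 0.52631725 -0.20852503  0.034     ]
t 2.325 p [ 0.5341 -0.2033  0.1926] shift now [156.5  -9.4   4.8] shift after-turn axes [156.6  -8.1   4.8] turn [-1.62  0.1  -0.51] w 0.0515 F [-0.2 -0.1  0.2] T [ 0.03 -0.04 -0.03]
```

```bash
python3 -m handwheel '[[20,-9,5,-1.6,0,-0.5,60],[45,0,0,0,0,0,60],[45,0,0,0,0,0,60],[20,0,0,0,0,0,60],[0,0,0,0,0,0,60]]';python3 - <<'E'
from h import *
tell([.5263,-.2085,.036],2.9); c=cam("wrist"); cv2.imwrite("pics/w3.png",c["pixels"])
E
```

```text
time: 2.95
tool_pos: [0.5327, -0.204, 0.0681]
tool_rot: [0.519, 0.487, 0.511, -0.482]
contact_force: [-0.4, -0.1, 0.6]
gripper_width: 0.0509
t 2.95 p [ 0.5327 -0.204   0.0681] shift now [32. -7.  4.] shift after-turn axes [32.1 -6.6  4.2] turn [ 0.57  0.17 -0.77] w 0.0509 F [-0.4 -0.1  0.6] T [-0.01 -0.01  0.08]
```

View pics/w3.png

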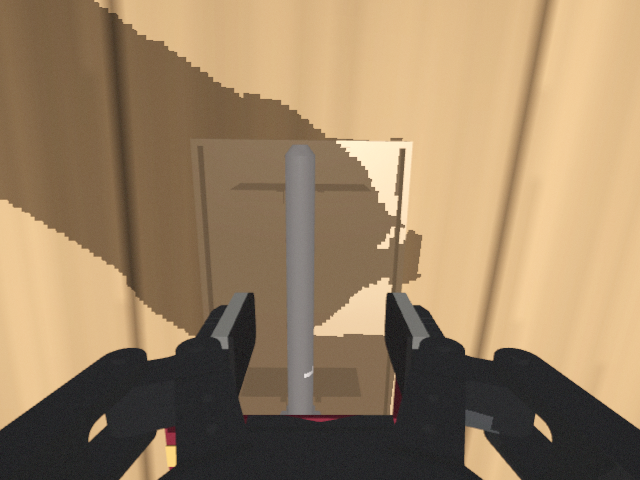

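The axle (column 301) lies left of the jaw middle (about 320), which agrees with the computed -7 mm.

```bash
python3 -m handwheel '[[0,-7,4,0.6,0.2,-0.8,60],[0,0,0,0,0,0,60],[16,0,0,0,0,0,60],[0,0,0,0,0,0,60],[0,0,0,0,0,0,60]]';python3 - <<'E'
from h import *
tell([.5263,-.2085,.036],2.9)
E
```

```text
time: 3.62
tool_pos: [0.5279, -0.2088, 0.0555]
tool_rot: [0.514, 0.488, 0.511, -0.486]
contact_force: [0.9, 0.5, -0.6]
gripper_width: 0.0515
t 3.625 p [ 0.5279 -0.2088  0.0555] shift now [19.5 -1.7 -0.4] shift after-turn axes [19.5 -1.6 -0.4] turn [-0.02  0.06 -0.26] w 0.0515 F [ 0.9  0.5 -0.6] T [ 0.   -0.01  0.01]
```

```bash
python3 -m handwheel '[[10,-1.7,0,0,0,-0.2,60],[9,0,0,0,0,0,60],[0,0,0,0,0,0,60],[3,0,0,0,0,0,60],[0,0,0,0,0,0,60]]';python3 - <<'E'
from h import *
tell([.5263,-.2085,.036],2.9)
c=cam("wrist"); cv2.imwrite("pics/w4.png",c["pixels"])
E
```

```text
time: 4.25
tool_pos: [0.526, -0.2089, 0.0317]
tool_rot: [0.513, 0.487, 0.512, -0.487]
contact_force: [0.4, 1.2, -0.3]
gripper_width: 0.051
t 4.25 p [ 0.526  -0.2089  0.0317] shift now [-4.3  0.3 -0.3] shift after-turn axes [-4.3  0.3 -0.3] turn [-0.02  0.04 -0.02] w 0.051 F [ 0.4  1.2 -0.3] T [-0.01  0.02 -0.  ]
```

View pics/w4.png

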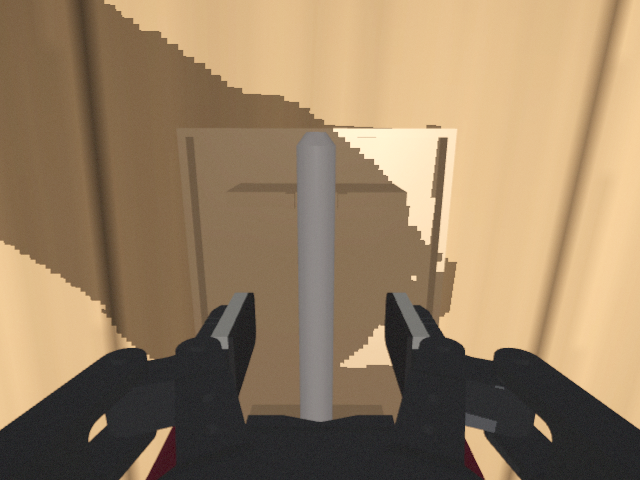

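The axle is centred between the jaws (column 317, with the jaws at 245 and 393). I'll go up 4 mm and close.

```bash
python3 -m handwheel '[[-4,0,0,0,0,0,60],[0,0,0,0,0,0,40],[0,0,0,0,0,0,20],[0,0,0,0,0,0,0],[0,0,0,0,0,0,0]]';python3 -m handwheel '[[0,0,0,0,0,0,0],[0,0,0,0,0,0,0],[-5,0,0,0,0,0,0],[-4,0,0,0,0,0,0],[0,0,0,0,0,0,0]]';python3 - <<'E'
from h import *
tell([.5263,-.2085,.036],2.9)
c=cam("wrist"); cv2.imwrite("pics/w5.png",c["pixels"])
E
```

```text
time: 4.92
tool_pos: [0.5262, -0.209, 0.0369]
tool_rot: [0.513, 0.487, 0.512, -0.487]
contact_force: [-0.1, -0.1, 2.5]
gripper_width: 0.0101
time: 5.55
tool_pos: [0.5262, -0.209, 0.0463]
tool_rot: [0.513, 0.487, 0.512, -0.487]
contact_force: [0.4, 0.2, -2.2]
gripper_width: 0.0097
t 5.55 p [ 0.5262 -0.209   0.0463] shift now [10.3  0.1 -0.5] shift after-turn axes [10.3  0.1 -0.5] turn [-0.02  0.06 -0.06] w 0.0097 F [ 0.4  0.2 -2.2] T [ 0.04  0.   -0.01]
```

View pics/w5.png

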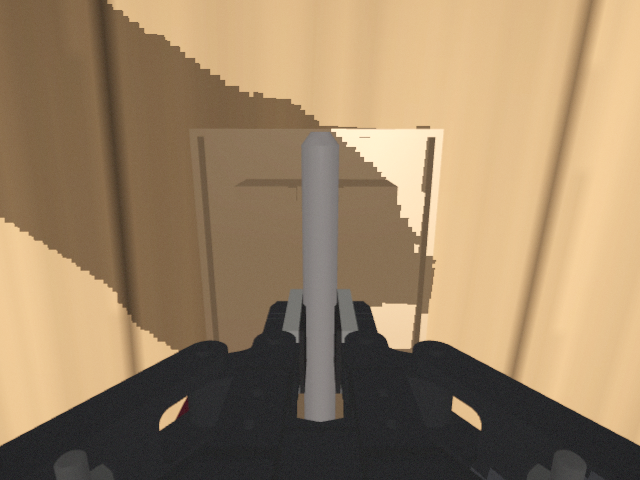

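The axle is held (tip at (320,133)) and lifted about 9 mm. Now I'll draw it along +y.

```bash
python3 -m handwheel '[[0,0,-10,0,0,0,0],[0,0,-15,0,0,0,0],[0,0,-18,0,0,0,0],[0,0,-15,0,0,0,0],[0,0,-7,0,0,0,0]]';python3 -m handwheel '[[0,0,0,0,0,0,0],[0,0,0,0,0,0,0],[-10,0,0,0,0,0,0],[-25,0,0,0,0,0,0],[-25,0,0,0,0,0,0]]';python3 - <<'E'
from h import *
tell([.60,.005,.12],6.5)
c=cam("wrist"); cv2.imwrite("pics/w6.png",c["pixels"]);c=cam("scene"); crop(c,150,170,350,320,4,"s6.png")
E
```

```text
time: 6.22
tool_pos: [0.5234, -0.1719, 0.0478]
tool_rot: [0.522, 0.486, 0.492, -0.5]
contact_force: [2.9, -37.5, -23.2]
gripper_width: 0.0097
time: 6.85
tool_pos: [0.5203, -0.1673, 0.1081]
tool_rot: [0.521, 0.484, 0.492, -0.502]
contact_force: [-0.4, 0.5, -1.8]
gripper_width: 0.0096
t 6.85 p [ 0.5203 -0.1673  0.1081] shift now [ -18.9   84.6 -169.3] shift after-turn axes [ -11.9   98.7 -162.2] turn [-4.9   2.69 -0.51] w 0.0096 F [-0.4  0.5 -1.8] T [ 0.29  0.08 -0.01]
```

View pics/w6.png

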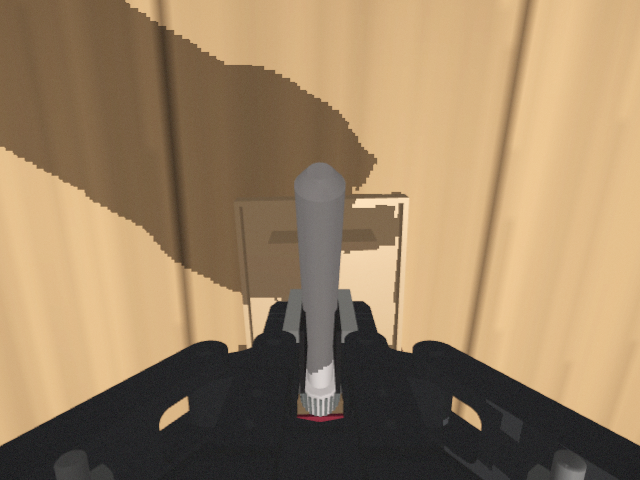

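View pics/s6.png

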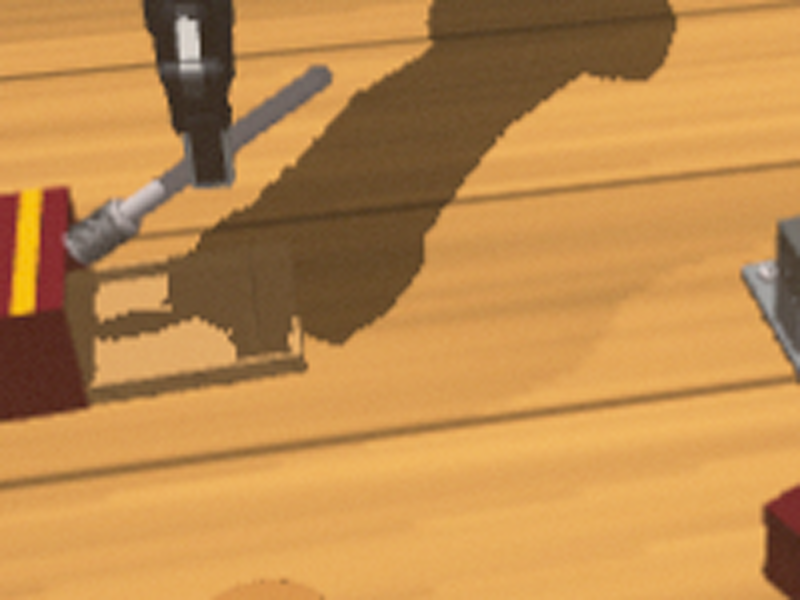

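The draw caught: the head dragged on the rear rib (37 N). The axle is clear of the sleeve, but it has pivoted in the jaws and points tip-up. I'll measure the tilt in the tool frame from tip (320,168) and shoulder (320,390).

```bash
cat >> h.py <<'E'
from scipy.optimize import least_squares
def axle_in_tool(c,tip,sh,L=.126):
    T=c["tool_from_camera"]; o=T[:3,3]
    def d(uv):
        x=cv2.undistortPoints(np.array([[uv]],float),c["K"],c["dist"])[0,0]; v=T[:3,:3]@[x[0],x[1],1]; return v
    a,b=d(tip),d(sh)
    def f(k):
        A=o+k[0]*a;B=o+k[1]*b; u=(A-B)/np.linalg.norm(A-B)
        n=np.array([u[2],0,-u[0]]) # normal in xz
        return [np.linalg.norm(A-B)-L, np.dot(np.array([.001,0,0])-B,n)]
    s=least_squares(f,[.1,.16]); A=o+s.x[0]*a;B=o+s.x[1]*b
    u=(A-B)/np.linalg.norm(A-B)
    print("tip tool",(A*1000).round(1),"shoulder",(B*1000).round(1),"pitch up deg",np.degrees(np.arctan2(-u[0],-u[2])).round(1),"tip-to-TCP along",(-A@-u*-1000).round(1) if 0 else (A@u*1000).round(1), s.cost)
E
python3 - <<'E'
from h import *
c=cam("wrist"); crop(c,270,150,370,430,2,"w6c.png")
axle_in_tool(c,(320,170),(320,390))
E
```

```text
tip tool [-38.    0.5 -61. ] shoulder [29.9  0.5 45.2] pitch up deg 32.6 tip-to-TCP along 71.9 3.7354011995958136e-17
```

View pics/w6c.png

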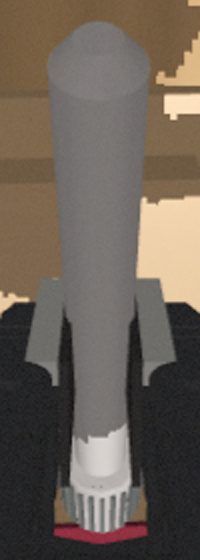

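```bash
python3 -m handwheel '[[-20,0,0,0,0,0,0],[-15,0,0,0,2.7,-0.5,0],[0,0,9,0,0,0,0],[0,0,8,0,0,0,0],[0,0,0,0,0,0,0]]';python3 - <<'E'
from h import *
tell([.5245,-.185,.11],2.9)
E
```

```text
time: 7.62
tool_pos: [0.5204, -0.1818, 0.1398]
tool_rot: [0.508, 0.493, 0.508, -0.492]
contact_force: [-0.6, 1.1, -1.7]
gripper_width: 0.0094
t 7.625 p [ 0.5204 -0.1818  0.1398] shift now [29.8  4.   3.3] shift after-turn axes [29.8  3.9  3.4] turn [-1.13 -0.07 -0.09] w 0.0094 F [-0.6  1.1 -1.7] T [ 0.04  0.04 -0.04]
```

```bash
python3 -m handwheel '[[12,4,3,-1,0,0,0],[6,0,0,0,0,0,0],[6,0,0,0,0,0,0],[5,0,0,0,0,0,0],[0,0,0,0,0,0,0]]';python3 - <<'E'
from h import *
tell([.5245,-.185,.076],2.9)
E
```

```text
time: 8.25
tool_pos: [0.5263, -0.1812, 0.1071]
tool_rot: [0.513, 0.487, 0.514, -0.485]
contact_force: [-0.1, -3.1, 3.1]
gripper_width: 0.0095
t 8.25 p [ 0.5263 -0.1812  0.1071] shift now [31.1 -2.1  3.8] shift after-turn axes [31.1 -2.   3.7] turn [ 0.26 -0.23 -0.09] w 0.0095 F [-0.1 -3.1  3.1] T [-1.15  0.06 -0.14]
```

```bash
python3 -m handwheel '[[7,0,0,0,0,0,0],[7,0,0,0,0,0,0],[5,0,0,0,0,0,0],[5,0,0,0,0,0,0],[0,0,0,0,0,0,0]]';python3 - <<'E'
from h import *
tell([.5245,-.185,.076],2.9)
c=cam("wrist"); cv2.imwrite("pics/w7.png",c["pixels"])
E
```

```text
time: 8.88
tool_pos: [0.5274, -0.1793, 0.0813]
tool_rot: [0.513, 0.487, 0.515, -0.483]
contact_force: [-1.1, 1.1, 3.8]
gripper_width: 0.0094
t 8.875 p [ 0.5274 -0.1793  0.0813] shift now [ 5.2 -3.2  5.5] shift after-turn axes [ 5.3 -3.1  5.5] turn [ 0.44 -0.31 -0.11] w 0.0094 F [-1.1  1.1  3.8] T [-0.27  0.29 -0.07]
```

View pics/w7.png

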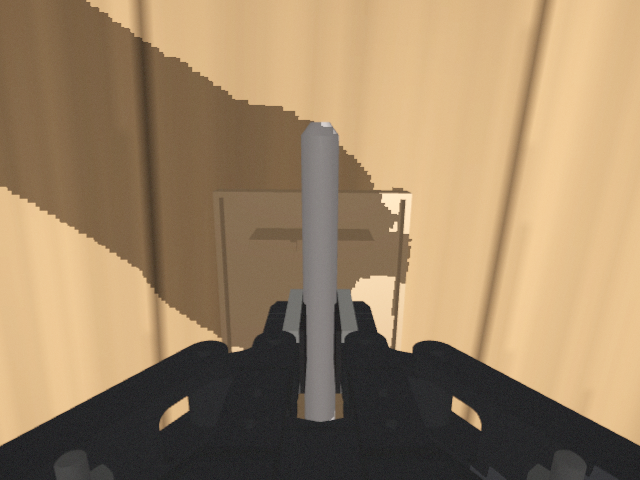

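```bash
python3 - <<'E'
from h import *
c=cam("wrist"); T=np.linalg.inv(c["tool_from_camera"])
for L in (70,72,74):
  for p in (-6,-4,-2,0,2,4):
    a=np.radians(p); L_=L/1000
    # shank point 10mm behind tip; silhouettes
    P=[[ .001-L_*np.sin(a)-.0045*np.cos(a),0,-L_*np.cos(a)]]
    q=[[.001-(L_-.008)*np.sin(a),s*.006,-(L_-.008)*np.cos(a)] for s in(-1,1)]
    V=cv2.projectPoints(np.array(P+q),cv2.Rodrigues(T[:3,:3])[0],T[:3,3],c["K"],c["dist"])[0][:,0]
    print(L,p,V[0].round(1),(V[2]-V[1])[0].round(1))
crop(c,280,105,360,205,6,"w7c.png")
c5={"pixels":cv2.imread("pics/w5.png")};crop(c5,280,105,360,205,6,"w5c.png")
E
python3 -c "
import cv2,numpy as np
cv2.imwrite('pics/c57.png',np.hstack([cv2.imread('pics/w5c.png')[:,60:400],cv2.imread('pics/w7c.png')[:,60:400]]))"
```

```text
70 -6 [318.1 131.8] 35.9
70 -4 [318.1 131. ] 36.5
70 -2 [318.1 130.5] 37.2
70 0 [318.  130.2] 37.8
70 2 [318.  130.2] 38.4
70 4 [318.  130.5] 39.1
72 -6 [318.1 125.3] 36.0
72 -4 [318.1 124.4] 36.6
72 -2 [318.1 123.7] 37.3
72 0 [318.  123.2] 38.0
72 2 [318.  123.1] 38.6
72 4 [317.9 123.3] 39.3
74 -6 [318.1 118.8] 36.1
74 -4 [318.1 117.7] 36.8
74 -2 [318.  116.8] 37.4
74 0 [318.  116.2] 38.1
74 2 [318.  115.9] 38.8
74 4 [317.9 116. ] 39.5
```

View pics/c57.png

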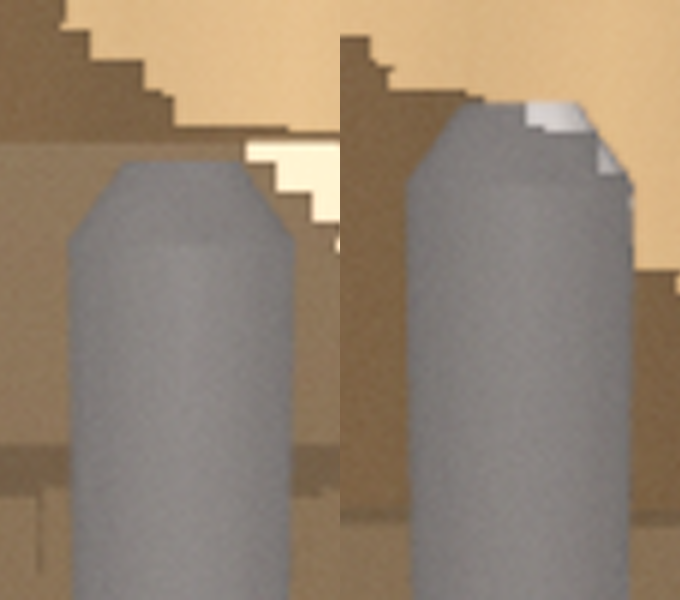

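The tip row (122) gives a tip distance of 72 mm, and the pitch is now nearly level. By height there are still about 4 mm to press, so I'll continue a little and then check from the side.

```bash
python3 -m handwheel '[[4,0,0,0,-0.3,0,0],[0,0,0,0,0,0,0],[0,0,0,0,0,0,0],[-10,0,0,0,0,0,0],[-20,0,0,0,0,0,0]]';python3 - <<'E'
from h import *
tell([.5245,-.185,.076],2.9)
c=cam("scene");crop(c,140,150,300,270,5,"s8.png")
E
```

```text
time: 9.6
tool_pos: [0.5265, -0.1794, 0.1081]
tool_rot: [0.514, 0.486, 0.514, -0.485]
contact_force: [0.5, -0.3, -1.2]
gripper_width: 0.0096
t 9.6 p [ 0.5265 -0.1794  0.1081] shift now [32.1 -2.3  5.5] shift after-turn axes [32.1 -2.3  5.5] turn [ 0.4  -0.04 -0.  ] w 0.0096 F [ 0.5 -0.3 -1.2] T [ 0.07 -0.04 -0.04]
```

View pics/s8.png

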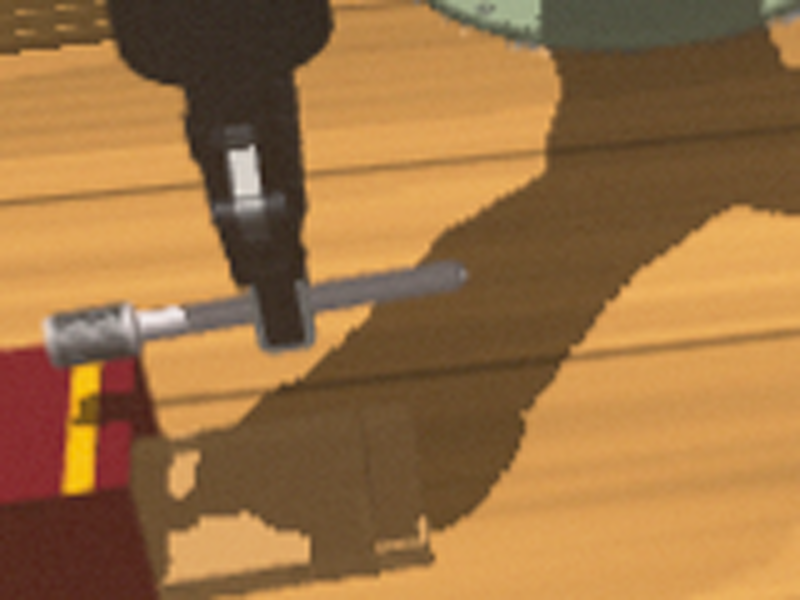

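The scene crop shows the axle nearly level, with the head end centre at (50,339) and the tip at (466,274). I'll fit the pitch.

```bash
python3 - <<'E'
from h import *
s,p,r=pose(); c=cam("scene")
px=lambda u,v:np.array([140+(u+.5)/5-.5,150+(v+.5)/5-.5])
tip,he=px(466,274),px(50,339)
print(tip,he,"slope",np.degrees(np.arctan2(*(tip-he)[::-1])))
for pd in (-6,-4,-2,0,2,4):
    a=np.radians(pd)
    P=[r.apply([.001-L*np.sin(a),0,-L*np.cos(a)])+p for L in (.0723,-.0857)]
    V=proj(c,P);d=V[0]-V[1];print(pd,V.round(1).tolist(),np.degrees(np.arctan2(d[1],d[0])).round(2))
E
```

```text
[232.8 204.4] [149.6 217.4] slope -8.880659150520243
-6 [[233.5, 206.0], [148.0, 210.0]] -2.7
-4 [[233.4, 204.9], [148.3, 211.4]] -4.32
-2 [[233.3, 203.9], [148.5, 212.7]] -5.95
0 [[233.2, 202.8], [148.9, 214.0]] -7.58
2 [[233.0, 201.7], [149.3, 215.3]] -9.22
4 [[232.8, 200.6], [149.7, 216.6]] -10.87
```

Pitch is about +1.6° tip-up, which I'll take out with the tool tilt. Now I'll carry it in front of the block.

```bash
python3 -m handwheel '[[0,10,-25,-1,-0.4,0,0],[0,20,-40,-1,-0.4,0,0],[0,25,-45,-1,-0.4,0,0],[0,20,-40,0,-0.4,0,0],[0,8,-20,0,0,0,0]]';python3 - <<'E'
from h import *
tell([.6143,-.01,.10],6.5)
E
```

```text
time: 10.32
tool_pos: [0.5964, -0.0004, 0.1067]
tool_rot: [0.535, 0.466, 0.517, -0.479]
contact_force: [-0.5, -0.8, -2.5]
gripper_width: 0.0099
t 10.325 p [ 5.964e-01 -4.000e-04  1.067e-01] shift now [ 7.1 16.8 11.2] shift after-turn axes [ 6.7 16.7 11.5] turn [-0.39  1.74 -0.18] w 0.0099 F [-0.5 -0.8 -2.5] T [0.11 0.07 0.02]
```

```bash
python3 -m handwheel '[[0,17,11,-0.4,0,0,0],[15,0,0,0,0,0,0],[15,0,0,0,0,0,0],[10,0,0,0,0,0,0],[0,0,0,0,0,0,0]]';python3 - <<'E'
from h import *
tell([.6143,-.01,.056],6.5)
c=cam("wrist"); cv2.imwrite("pics/w9.png",c["pixels"])
c=cam("scene");crop(c,280,170,440,290,5,"s9.png")
E
```

```text
time: 10.95
tool_pos: [0.613, -0.0101, 0.0631]
tool_rot: [0.536, 0.463, 0.52, -0.478]
contact_force: [-0.4, 0.2, -1.9]
gripper_width: 0.0099
t 10.95 p [ 0.613  -0.0101  0.0631] shift now [ 7.1  1.3 -0.2] shift after-turn axes [7.1 1.3 0. ] turn [0.06 1.72 0.03] w 0.0099 F [-0.4  0.2 -1.9] T [0.07 0.01 0.03]
```

View pics/w9.png

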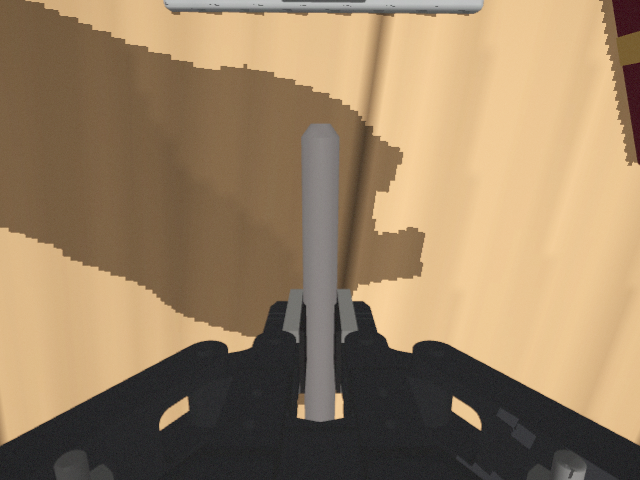

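View pics/s9.png

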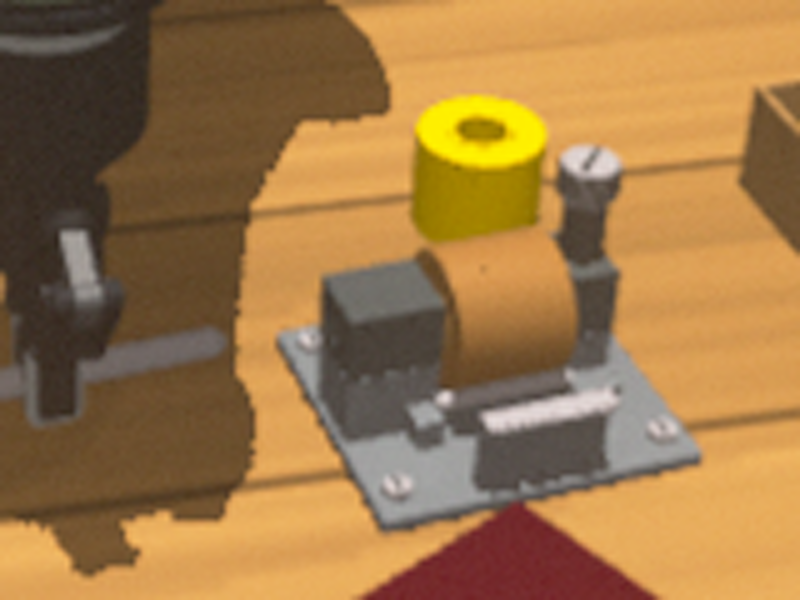

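The wrist picture shows the axle tip at (320,125) and the plate's front edge from (165,12) to (483,10), so alignment is already close. I'll move nearer.

```bash
python3 -m handwheel '[[5,1,-12,0,0,0,0],[0,0,-13,0,0,0,0],[0,0,-7,0,0,0,0],[0,0,0,0,0,0,0],[0,0,0,0,0,0,0]]';python3 - <<'E'
from h import *
tell([.6143,-.01,.056],6.5)
c=cam("wrist"); cv2.imwrite("pics/w10.png",c["pixels"])
crop(c,170,0,470,200,2.6,"w10c.png")
E
```

```text
time: 11.68
tool_pos: [0.6113, 0.0253, 0.0588]
tool_rot: [0.537, 0.464, 0.52, -0.476]
contact_force: [-0.1, 0.4, -2.1]
gripper_width: 0.0099
t 11.675 p [0.6113 0.0253 0.0588] shift now [ 3.8 -1.1 35.3] shift after-turn axes [ 2.8 -1.  35.4] turn [ 0.16  1.69 -0.16] w 0.0099 F [-0.1  0.4 -2.1] T [ 0.11 -0.02 -0.03]
```

View pics/w10c.png

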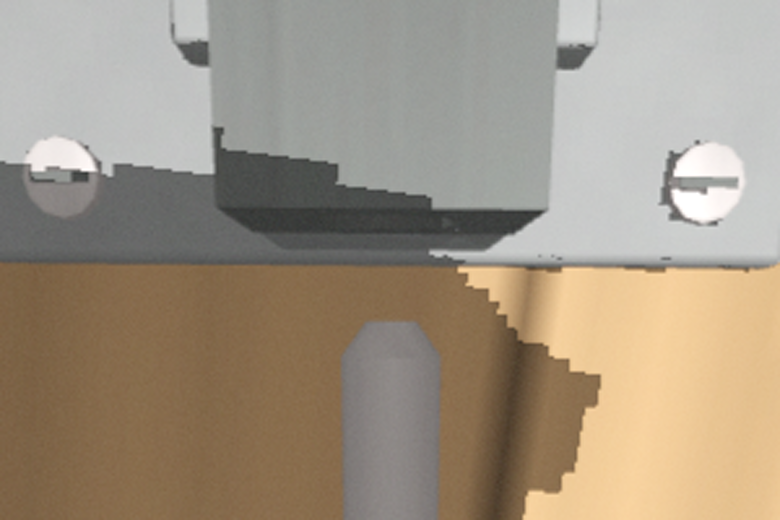

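The crop shows the block's top front edge from (217,208) to (548,210), its bottom edge from (270,248) to (492,250), and the axle tip from 343 to 440 at row 350.

```bash
cat > al.py <<'E'
from h import *
def rel(c,p,r,pts,th=6.5):
    out=[]
    for (u,v,z) in pts: out.append(ray(c,(u,v),z))
    return np.array(out)
E
python3 - <<'E'
from al import *
s,p,r=pose(); c=cam("wrist")
k=lambda u,v,z:(170+(u+.5)/2.6-.5,(v+.5)/2.6-.5,z)
W=rel(c,p,r,[k(217,208,.07),k(548,210,.07),k(270,248,.008),k(492,250,.008),k(343,360,.057),k(440,360,.057),k(346,515,.057),k(440,515,.057),k(391,322,.057)])
for w in W: print(w.round(4),"tool",(r.inv().apply(w-p)*1000).round(1))
d=W[1]-W[0];print("edge yaw",np.degrees(np.arctan2(d[1],d[0])),np.linalg.norm(d)); d=W[3]-W[2];print(np.degrees(np.arctan2(d[1],d[0])),np.linalg.norm(d));a=(W[4]+W[5]-W[6]-W[7])/2;print("axle yaw",np.degrees(np.arctan2(-a[0],a[1])), yaw(r)[0], "dia",np.linalg.norm(W[5]-W[4]))
E
```

```text
[0.5845 0.1058 0.07  ] tool [-13.7 -17.2 -82.7]
[0.6183 0.1095 0.07  ] tool [-13.6  16.8 -82.5]
[0.583 0.106 0.008] tool [ 48.2 -18.8 -84.9]
[0.6187 0.1098 0.008 ] tool [ 48.3  17.  -84.6]
[0.5984 0.0918 0.057 ] tool [ -0.3  -5.1 -67.6]
[0.6099 0.0931 0.057 ] tool [ -0.2   6.5 -67.6]
[0.6007 0.0732 0.057 ] tool [  0.3  -5.  -48.9]
[0.6123 0.0746 0.057 ] tool [  0.3   6.8 -48.9]
[0.6036 0.0968 0.057 ] tool [ -0.4   0.7 -72. ]
edge yaw 6.313800470218915 0.03394900844565496
6.145458868163205 0.035864954474297425
axle yaw 7.213577336957044 6.654177722613421 dia 0.011588328067813116
```

```bash
python3 -m handwheel '[[1.2,-0.9,0,0.2,0,0,0],[0,0,0,0,0,0,0],[-0.1,0,-5,0,0,0,0],[-0.1,0,-5,0,0,0,0],[-0.1,0,-4,0,0,0,0]]';python3 - <<'E'
from h import *
tell([.6143,-.01,.0574],6.4)
E
```

```text
time: 12.4
tool_pos: [0.6087, 0.0389, 0.0574]
tool_rot: [0.535, 0.465, 0.518, -0.478]
contact_force: [-0.8, 0.5, -1.6]
gripper_width: 0.0099
t 12.4 p [0.6087 0.0389 0.0574] shift now [ 1.4  0.1 49.2] shift after-turn axes [-0.   0.1 49.2] turn [-0.05  1.7  -0.16] w 0.0099 F [-0.8  0.5 -1.6] T [0.06 0.04 0.04]
```

```bash
python3 -m handwheel '[[-0.1,0,-4,0,0,0,0],[-0.1,0,-4,0,0,0,0],[-0.1,0,-4,0,0,0,0],[0,0,0,0,0,0,0],[0,0,0,0,0,0,0]]';python3 - <<'E'
from h import *
tell([.6143,-.01,.0574],6.4)
E
```

```text
time: 13.02
tool_pos: [0.6073, 0.0522, 0.0575]
tool_rot: [0.535, 0.465, 0.519, -0.477]
contact_force: [0.7, -1.3, -0.2]
gripper_width: 0.0099
t 13.025 p [0.6073 0.0522 0.0575] shift now [ 1.9  0.  62.6] shift after-turn axes [ 0.1  0.  62.6] turn [-0.01  1.69 -0.16] w 0.0099 F [ 0.7 -1.3 -0.2] T [0.01 0.06 0.03]
```

The tip is about 17 mm into the block with little force. I'll continue.

```bash
python3 -m handwheel '[[-0.2,0,-6,0,0,0,0],[-0.2,0,-6,0,0,0,0],[-0.2,0,-6,0,0,0,0],[0,0,0,0,0,0,0],[0,0,0,0,0,0,0]]';python3 - <<'E'
from h import *
tell([.6143,-.01,.0574],6.4)
E
```

```text
time: 13.65
tool_pos: [0.6052, 0.0713, 0.0577]
tool_rot: [0.536, 0.465, 0.519, -0.478]
contact_force: [-1.1, -2.6, 0.4]
gripper_width: 0.0101
t 13.65 p [0.6052 0.0713 0.0577] shift now [ 2.7  0.  81.8] shift after-turn axes [ 0.3  0.  81.8] turn [-0.01  1.69 -0.17] w 0.0101 F [-1.1 -2.6  0.4] T [-0.24  0.18  0.  ]
```

```bash
python3 -m handwheel '[[-0.1,0,-6,0,0,0,0],[-0.1,0,-6,0,0,0,0],[-0.1,0,-6,0,0,0,0],[0,0,0,0,0,0,0],[0,0,0,0,0,0,0]]';python3 - <<'E'
from h import *
tell([.6143,-.01,.0574],6.4)
c=cam("wrist"); cv2.imwrite("pics/w11.png",c["pixels"]);c=cam("scene");crop(c,280,170,440,290,5,"s11.png")
E
```

```text
time: 14.28
tool_pos: [0.6031, 0.0895, 0.058]
tool_rot: [0.536, 0.465, 0.518, -0.478]
contact_force: [-2.1, -4.7, 3.3]
gripper_width: 0.0098
t 14.275 p [0.6031 0.0895 0.058 ] shift now [3.700e+00 1.000e-01 1.001e+02] shift after-turn axes [  0.6   0.  100.1] turn [-0.07  1.76 -0.18] w 0.0098 F [-2.1 -4.7  3.3] T [-0.85  0.32 -0.  ]
```

View pics/w11.png

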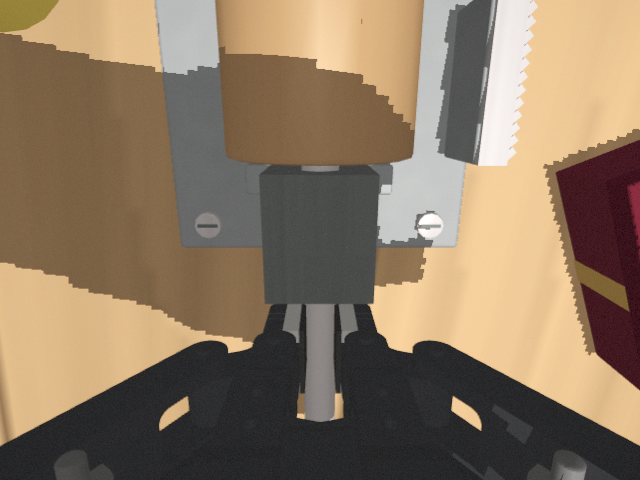

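View pics/s11.png

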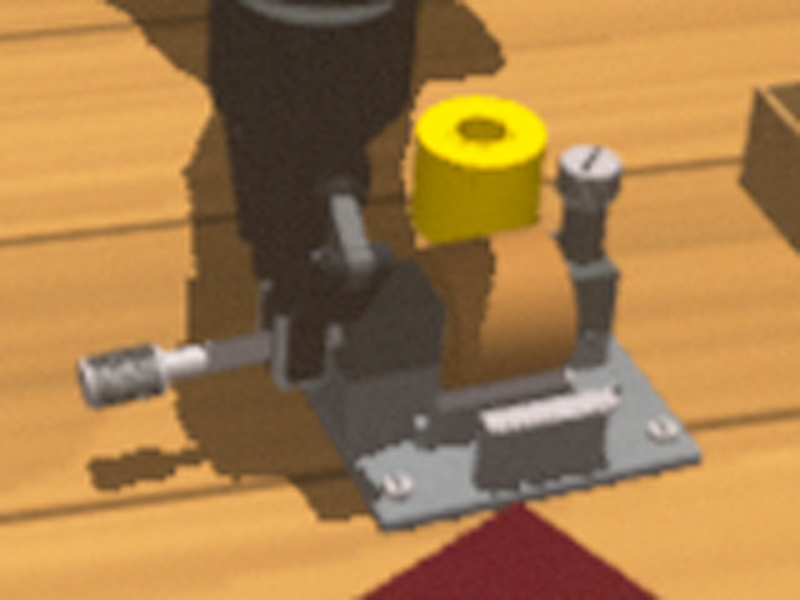

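The wrist picture shows the axle passing under the block and entering the roll at (320,168). The pads are nearly at the block (row 303). I'll release and shift back to the head.

```bash
python3 -m handwheel '[[0,0,0,0,0,0,15],[0,0,0,0,0,0,30],[0,0,0,0,0,0,45],[0,0,0,0,0,0,45],[0,0,0,0,0,0,45]]';python3 - <<'E'
from h import *
tell([.6031,.0895,.055],6.4)
c=cam("wrist"); crop(c,240,150,400,430,2,"w12.png");c=cam("scene");crop(c,280,170,440,290,5,"s12.png")
E
```

```text
time: 15.0
tool_pos: [0.6033, 0.0903, 0.0576]
tool_rot: [0.536, 0.465, 0.518, -0.478]
contact_force: [0.1, -0.4, 0.5]
gripper_width: 0.0386
t 15.0 p [0.6033 0.0903 0.0576] shift now [ 2.6 -0.3  0.7] shift after-turn axes [ 2.6 -0.3  0.8] turn [-0.05  1.71 -0.19] w 0.0386 F [ 0.1 -0.4  0.5] T [0.02 0.04 0.03]
```

View pics/s12.png

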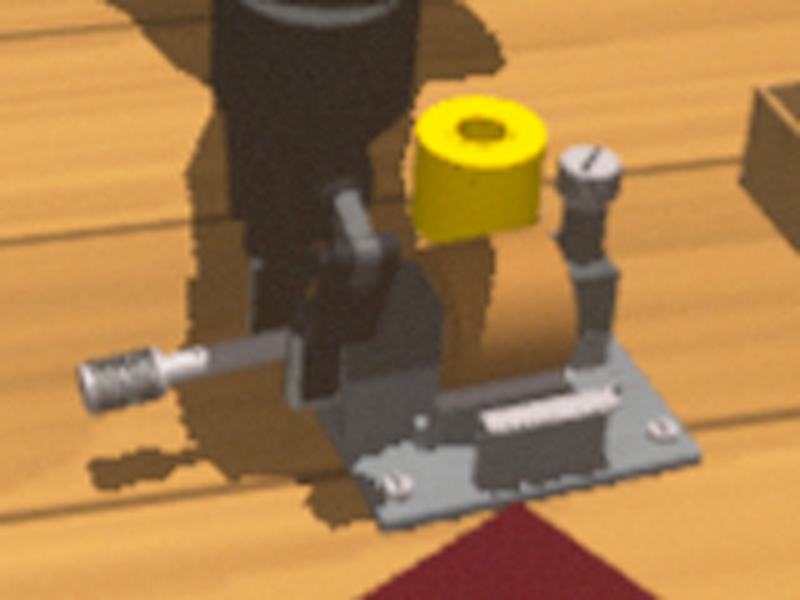

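View pics/w12.png

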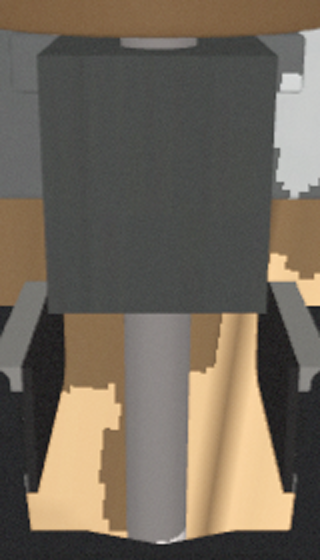

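The axle rests in the block with the head slightly low, at about (120,380). I'll back off along it to the head.

```bash
python3 -m handwheel '[[1,0,15,0,1.7,0,45],[2,0,20,0,0,0,45],[1,0,20,0,0,0,45],[0,0,13,0,0,0,45],[0,0,0,0,0,0,45]]';python3 - <<'E'
from h import *
tell([.611,.020,.054],6.4)
c=cam("wrist"); crop(c,170,150,470,480,1.8,"w13.png");c=cam("scene");crop(c,280,170,440,290,5,"s13.png")
E
```

```text
time: 15.72
tool_pos: [0.6112, 0.0191, 0.0537]
tool_rot: [0.528, 0.472, 0.526, -0.471]
contact_force: [0.3, -0.1, 1.4]
gripper_width: 0.0381
t 15.725 p [0.6112 0.0191 0.0537] shift now [-0.3 -0.2 -0.9] shift after-turn axes [-0.3 -0.2 -0.9] turn [-0.04  0.05 -0.19] w 0.0381 F [ 0.3 -0.1  1.4] T [ 0.03  0.02 -0.05]
```

View pics/s13.png

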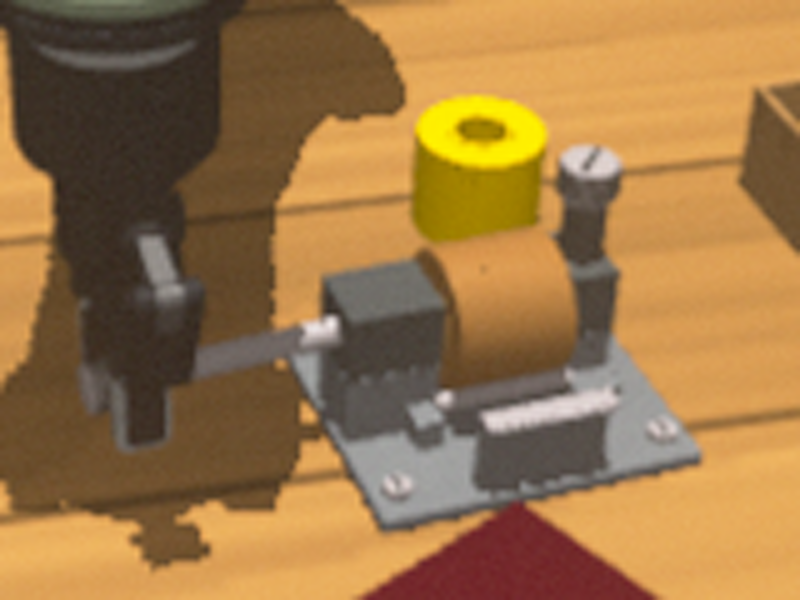

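View pics/w13.png

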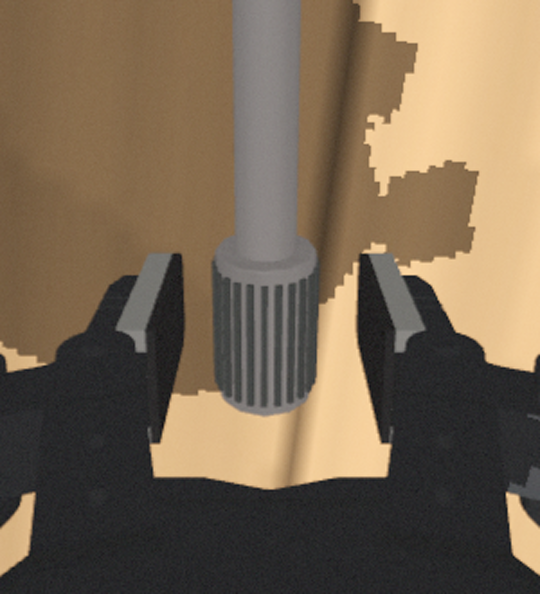

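The head is centred between the jaws (crop (266,325)). I'll close and measure the pitch from the previous scene view.

```bash
python3 -m handwheel '[[0,0,0,0,0,0,25],[0,0,0,0,0,0,10],[0,0,0,0,0,0,0],[0,0,0,0,0,0,0],[0,0,0,0,0,0,0]]';python3 - <<'E'
from h import *
tell([.611,.020,.054],6.4)
c=cam("scene")
th=np.radians(6.4);u=np.array([-np.sin(th),np.cos(th),0]);b=np.array([.6027,.1067,.055])
for pd in (0,1,2,3,4):
    a=np.radians(pd); d=u*np.cos(a)+np.array([0,0,np.sin(a)])
    V=proj(c,[b-d*.010,b-d*.10]); e=V[0]-V[1]; print(pd,((V-[280,170])*5).round(1).tolist(),np.degrees(np.arctan2(e[1],e[0])).round(2))
E
```

```text
time: 16.45
tool_pos: [0.6111, 0.0218, 0.0537]
tool_rot: [0.529, 0.471, 0.527, -0.47]
contact_force: [-0.4, -2.5, 1.0]
gripper_width: 0.0181
t 16.45 p [0.6111 0.0218 0.0537] shift now [-0.3 -0.3  1.8] shift after-turn axes [-0.3 -0.3  1.8] turn [ 0.16  0.04 -0.19] w 0.0181 F [-0.4 -2.5  1. ] T [-0.61  0.02 -0.04]
0 [[310.8, 332.7], [93.2, 375.3]] -11.08
1 [[310.8, 333.0], [93.3, 378.8]] -11.89
2 [[310.8, 333.3], [93.6, 382.3]] -12.7
3 [[310.8, 333.7], [93.9, 385.8]] -13.5
4 [[310.8, 334.0], [94.3, 389.2]] -14.29
```

```bash
python3 -m handwheel '[[-1.5,0,0,0,-1,0,0],[-1.3,0,0,0,-1,0,0],[0,0,0,0,0,0,0],[0,0,-4,0,0,0,0],[0,0,-4,0,0,0,0]]';python3 - <<'E'
from h import *
tell([.611,.020,.055],6.4)
E
```

```text
time: 17.12
tool_pos: [0.61, 0.031, 0.0563]
tool_rot: [0.538, 0.462, 0.517, -0.478]
contact_force: [0.2, -1.9, 0.0]
gripper_width: 0.0177
t 17.125 p [0.61   0.031  0.0563] shift now [ 1.7 -0.3 11. ] shift after-turn axes [ 1.3 -0.2 11. ] turn [ 0.19  2.15 -0.18] w 0.0177 F [ 0.2 -1.9  0. ] T [-0.23  0.02 -0.03]
```

```bash
python3 -m handwheel '[[-0.2,0,-6,0,0,0,0],[-0.2,0,-6,0,0,0,0],[-0.2,0,-6,0,0,0,0],[0,0,0,0,0,0,0],[0,0,0,0,0,0,0]]';python3 - <<'E'
from h import *
tell([.611,.020,.055],6.4)
c=cam("wrist"); cv2.imwrite("pics/w14.png",c["pixels"])
E
```

```text
time: 17.75
tool_pos: [0.6078, 0.0508, 0.0564]
tool_rot: [0.538, 0.462, 0.517, -0.478]
contact_force: [-0.9, -1.8, 2.2]
gripper_width: 0.0177
t 17.75 p [0.6078 0.0508 0.0564] shift now [ 2.5 -0.4 30.9] shift after-turn axes [ 1.4 -0.2 31. ] turn [ 0.22  2.12 -0.19] w 0.0177 F [-0.9 -1.8  2.2] T [-0.32  0.21  0.01]
```

View pics/w14.png

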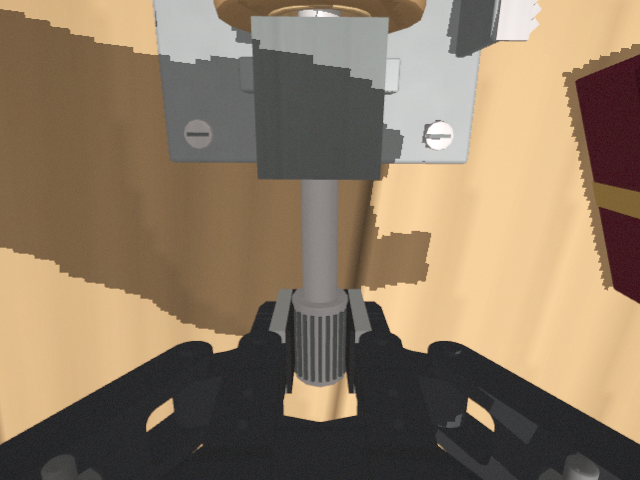

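The shank slides straight into the block, and the head is well held. The tip is nearing the cheek, so I'll go carefully.

```bash
python3 -m handwheel '[[-0.2,0,-4,0,0,0,0],[-0.2,0,-4,0,0,0,0],[-0.2,0,-4,0,0,0,0],[-0.2,0,-4,0,0,0,0],[0,0,0,0,0,0,0]]';python3 - <<'E'
from h import *
tell([.611,.020,.055],6.4)
E
```

```text
time: 18.42
tool_pos: [0.6059, 0.0665, 0.0569]
tool_rot: [0.538, 0.462, 0.517, -0.479]
contact_force: [-1.4, -1.2, 4.6]
gripper_width: 0.0181
t 18.425 p [0.6059 0.0665 0.0569] shift now [ 3.6 -0.3 46.7] shift after-turn axes [ 1.9 -0.2 46.8] turn [ 0.15  2.18 -0.2 ] w 0.0181 F [-1.4 -1.2  4.6] T [-0.    0.36  0.01]
```

```bash
python3 -m handwheel '[[-0.2,0,-5,0,0,0,0],[-0.2,0,-5,0,0,0,0],[-0.2,0,-5,0,0,0,0],[-0.2,0,-5,0,0,0,0],[0,0,0,0,0,0,0]]';python3 - <<'E'
from h import *
tell([.611,.020,.055],6.4)
E
```

```text
time: 19.05
tool_pos: [0.6041, 0.0812, 0.0579]
tool_rot: [0.539, 0.462, 0.514, -0.481]
contact_force: [-1.2, 2.0, 4.7]
gripper_width: 0.0184
t 19.05 p [0.6041 0.0812 0.0579] shift now [ 5.7  0.2 61.4] shift after-turn axes [ 2.9  0.  61.6] turn [-0.12  2.53 -0.23] w 0.0184 F [-1.2  2.   4.7] T [0.48 0.36 0.03]
```

```bash
python3 - <<'E'
from h import *
c=cam("wrist"); crop(c,170,0,470,400,1.5,"w15.png");c=cam("scene");crop(c,280,170,440,290,5,"s15.png")
E
```

```text
(no output)
```

View pics/w15.png

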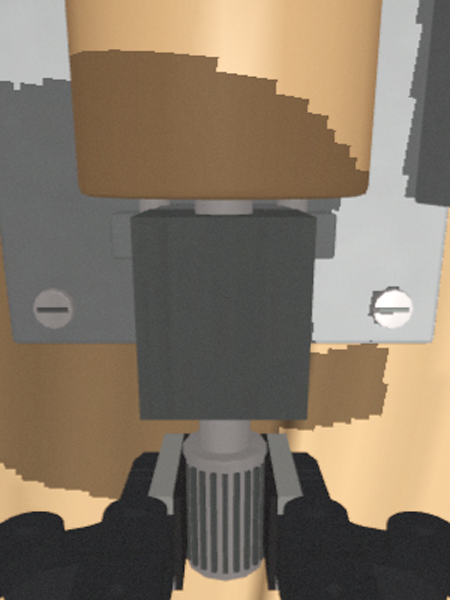

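View pics/s15.png

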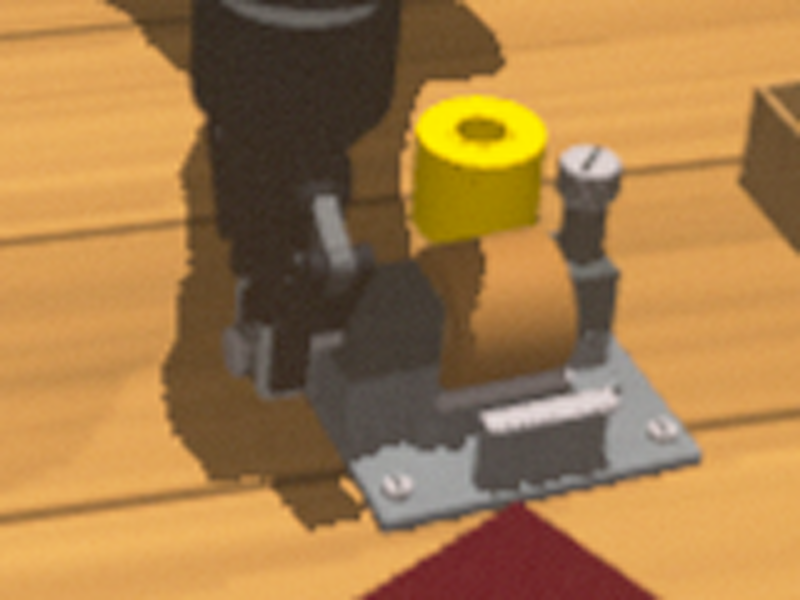

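```bash
python3 -m handwheel '[[0,0,-5,0,0.4,0,0],[0,0,-4,0,0,0,0],[0,0,-3,0,0,0,0],[0,0,-2,0,0,0,0],[0,0,0,0,0,0,0]]';python3 - <<'E'
from h import *
tell([.611,.020,.055],6.4)
E
```

```text
time: 19.77
tool_pos: [0.6029, 0.0912, 0.0581]
tool_rot: [0.538, 0.464, 0.514, -0.481]
contact_force: [-1.7, -0.9, 3.8]
gripper_width: 0.018
t 19.775 p [0.6029 0.0912 0.0581] shift now [ 6.   0.5 71.5] shift after-turn axes [ 3.1  0.1 71.7] turn [-0.31  2.37 -0.25] w 0.018 F [-1.7 -0.9  3.8] T [-0.12  0.25  0.05]
```

```bash
python3 -m handwheel '[[0,0,-2,0,0,0,0],[0,0,-2,0,0,0,0],[0,0,-2,0,0,0,0],[0,0,-2,0,0,0,0],[0,0,0,0,0,0,0]]';python3 - <<'E'
from h import *
tell([.611,.020,.055],6.4)
c=cam("wrist"); crop(c,170,0,470,400,1.5,"w16.png");c=cam("top");crop(c,225,220,305,300,7,"t16.png")
E
```

```text
time: 20.4
tool_pos: [0.6025, 0.0936, 0.0581]
tool_rot: [0.538, 0.464, 0.511, -0.484]
contact_force: [-2.2, 1.2, 4.3]
gripper_width: 0.018
t 20.4 p [0.6025 0.0936 0.0581] shift now [ 6.7  0.9 73.8] shift after-turn axes [ 3.1  0.2 74.1] turn [-0.56  2.74 -0.26] w 0.018 F [-2.2  1.2  4.3] T [0.27 0.36 0.05]
```

View pics/w16.png

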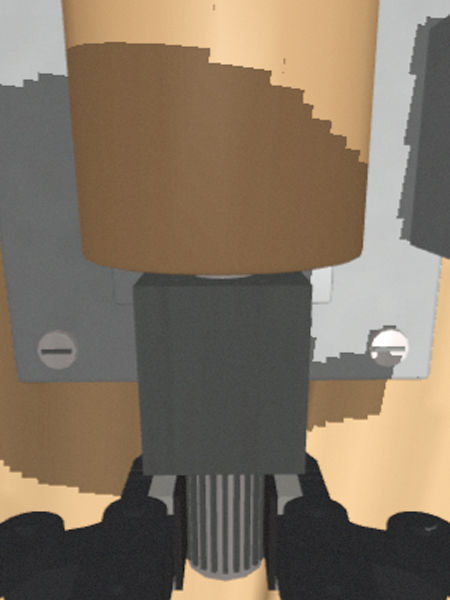

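View pics/t16.png

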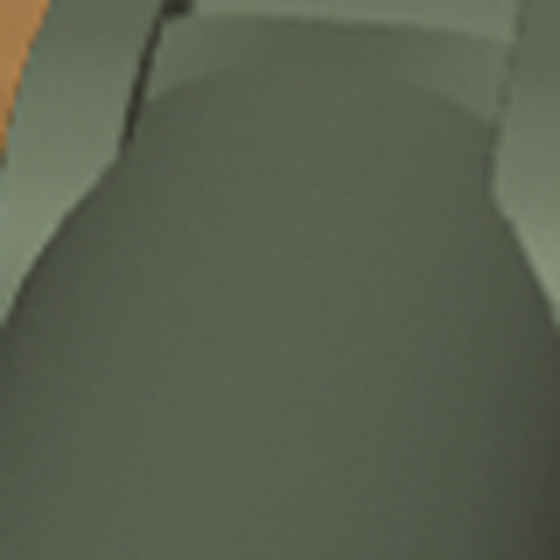

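The head is at or near the block face. I'll push once more, ending on a pushing row so the force shows.

```bash
python3 -m handwheel '[[0,0,0,0.3,2.5,0,0],[0,0,-2,0,0,0,0],[0,0,-3,0,0,0,0],[0,0,-3,0,0,0,0],[0,0,-3,0,0,0,0]]';python3 - <<'E'
from h import *
tell([.611,.020,.055],6.4)
E
```

```text
time: 21.12
tool_pos: [0.6023, 0.0937, 0.058]
tool_rot: [0.528, 0.474, 0.516, -0.479]
contact_force: [0.7, -18.8, 4.3]
gripper_width: 0.018
t 21.125 p [0.6023 0.0937 0.058 ] shift now [ 4.3  1.9 74.1] shift after-turn axes [ 3.   0.4 74.2] turn [-1.19  0.96 -0.31] w 0.018 F [  0.7 -18.8   4.3] T [-4.17 -0.13  0.35]
```

Firm stop: 19 N axially with no further motion, so the head is home. I'll release, rise and check.

```bash
python3 -m handwheel '[[0,0,0,0,0,0,30],[0,0,0,0,0,0,50],[0,0,0,0,0,0,50],[-30,0,0,-1,1,0,50],[-50,0,0,0,0,0,50]]';python3 -m handwheel '[[-40,0,0,0,0,0,50],[-20,0,-20,0,0,0,60],[0,0,-30,0,0,0,60],[0,0,0,0,0,0,60],[0,0,0,0,0,0,60]]';python3 - <<'E'
from h import *
tell([.5908,.212,.19],6.4)
c=cam("wrist"); cv2.imwrite("pics/w17.png",c["pixels"]);c=cam("scene");crop(c,280,170,440,290,5,"s17.png")
E
```

```text
time: 21.75
tool_pos: [0.5999, 0.0966, 0.136]
tool_rot: [0.526, 0.472, 0.528, -0.471]
contact_force: [0.5, -0.3, 0.7]
gripper_width: 0.0425
time: 22.38
tool_pos: [0.5952, 0.1491, 0.2021]
tool_rot: [0.527, 0.474, 0.527, -0.469]
contact_force: [-0.2, -0.2, 0.5]
gripper_width: 0.0515
t 22.375 p [0.5952 0.1491 0.2021] shift now [ 12.4   2.6 -63. ] shift after-turn axes [ 12.1   2.6 -63. ] turn [ 0.05 -0.28 -0.28] w 0.0515 F [-0.2 -0.2  0.5] T [0.   0.05 0.04]
```

View pics/w17.png

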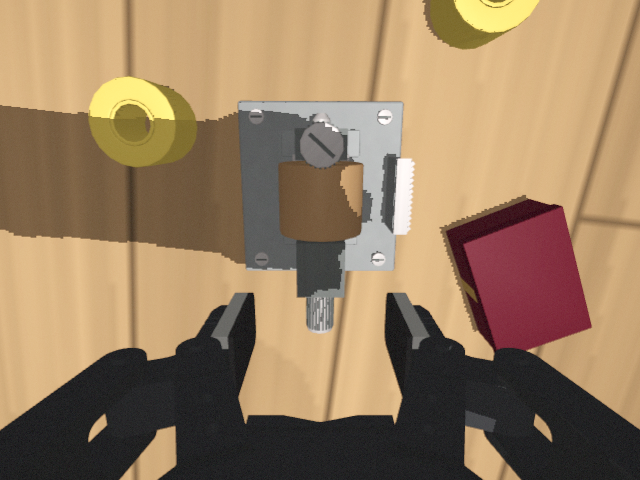

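View pics/s17.png

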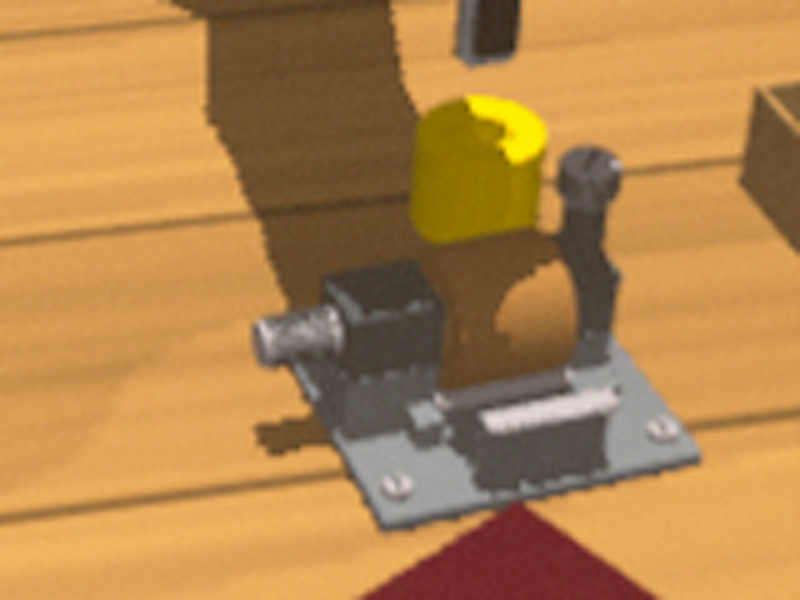

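The wrist picture shows the head against the block (320,297–332), the tip beyond the cheek at (320,120) and the screw head at (321,145) with its slot running diagonally. I'll check the head end and tip numerically in a crop.

```bash
python3 - <<'E'
from h import *
c=cam("wrist"); crop(c,270,90,370,350,2.3,"w17c.png")
crop(c,285,105,360,180,7,"w17s.png")
E
```

```text
(no output)
```

View pics/w17c.png

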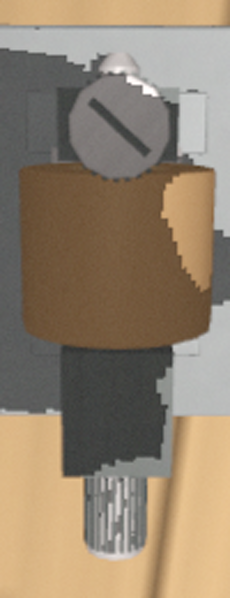

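View pics/w17s.png

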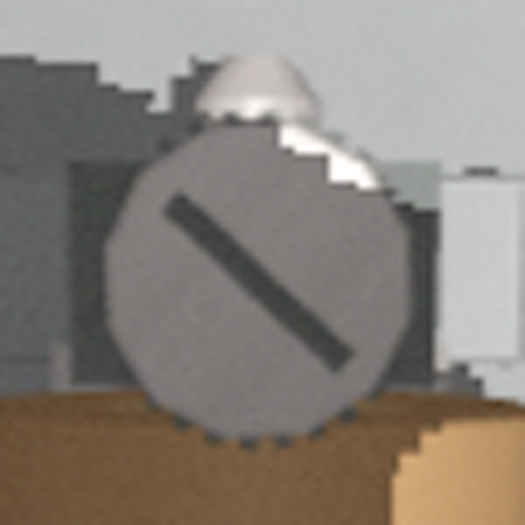

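```bash
python3 - <<'E'
from h import *
c=cam("wrist"); k=lambda u,v:(285+(u+.5)/7-.5,105+(v+.5)/7-.5); k2=lambda u,v:(270+(u+.5)/2.3-.5,90+(v+.5)/2.3-.5)
sc=ray(c,k(258,285),.114); print("screw c",sc)
a=ray(c,k(172,200),.114);b=ray(c,k(345,362),.114);d=b-a;print("slot angle",np.degrees(np.arctan2(d[1],d[0])))
tip=ray(c,k(260,55),.055);he=ray(c,k2(115,558),.048);be1=ray(c,k2(62,476),.07);be2=ray(c,k2(172,476),.07)
th=np.radians(6.4);u=np.array([-np.sin(th),np.cos(th),0])
for n,q in(("tip",tip),("headend",he),("block",(be1+be2)/2)): print(n,q.round(4),"along from screw axis mm",((q-sc)@u*1000).round(1))
E
```

```text
screw c [0.58989887 0.21267897 0.114     ]
slot angle -35.81789207531932
tip [0.5883 0.233  0.055 ] along from screw axis mm 20.3
headend [0.6055 0.0677 0.048 ] along from screw axis mm -145.8
block [0.6016 0.1075 0.07  ] along from screw axis mm -105.8
```

The tip stands 20.3 mm past the screw axis (20 nominal), so the axle is home. Screw centre is (0.5899, 0.2127). I'll check the wrist joint's range for the turn.

```bash
python3 - <<'E'
from h import *
s,p,r=pose(); print(s["qpos"].round(3),yaw(r)[0],s["time"])
tell([.5899,.2127,.16],70)
E
```

```text
[-0.637  0.597  0.446  1.701 -0.317  0.91   0.048] 6.399114132123911 22.575
t 22.575 p [0.5953 0.1487 0.2019] shift now [ 42.3   1.6 -64. ] shift after-turn axes [ 41.9  58.3 -26.9] turn [-63.6   -0.1   -0.39] w 0.0514 F [-0.4 -0.4 -1.2] T [-0.    0.    0.02]
```

```bash
python3 -m handwheel '[[0,2,-25,-4,0,0,60],[0,0,-25,-10,0,0,60],[0,0,-8,-10,0,0,60],[0,0,0,-10,0,0,60],[0,0,0,-10,0,0,60]]';python3 - <<'E'
from h import *
s,p,r=pose(); print(s["qpos"].round(3),yaw(r)[0],s["time"])
tell([.5899,.2127,.16],112)
E
```

```text
time: 23.2
tool_pos: [0.5864, 0.2102, 0.2014]
tool_rot: [0.669, 0.232, 0.668, -0.227]
contact_force: [-0.6, -0.3, -0.8]
gripper_width: 0.0512
[-0.593  0.581  0.232  1.667 -0.166  0.908  0.613] 52.10343846881671 23.2
t 23.2 p [0.5864 0.2102 0.2014] shift now [41.4  3.8  1.3] shift after-turn axes [41.4  1.   4.2] turn [-59.9    0.15  -0.34] w 0.0512 F [-0.6 -0.3 -0.8] T [-0.04  0.02  0.08]
```

```bash
python3 -m handwheel '[[0,3.5,1.5,-10.5,0,0,60],[0,0,0,-10.5,0,0,60],[0,0,0,-10.5,0,0,60],[0,0,0,-10.5,0,0,60],[0,0,0,-10.5,0,0,60]]';python3 -m handwheel '[[15,0,0,-10.5,0,0,60],[20,0,0,-6,0,0,60],[10,0,0,0,0,0,60],[0,0,0,0,0,0,60],[0,0,0,0,0,0,60]]'; python3 - <<'E'
from h import *
s,p,r=pose(); print(s["qpos"].round(3),yaw(r)[0],s["time"])
tell([.5899,.2127,.109],115)
c=cam("wrist");cv2.imwrite("pics/w18.png",c["pixels"])
E
```

```text
time: 23.82
tool_pos: [0.5894, 0.2158, 0.2009]
tool_rot: [0.702, -0.095, 0.699, 0.099]
contact_force: [-0.5, 0.6, -0.3]
gripper_width: 0.0515
time: 24.45
tool_pos: [0.5899, 0.2184, 0.1555]
tool_rot: [0.68, -0.197, 0.676, 0.202]
contact_force: [0.5, 0.2, -0.6]
gripper_width: 0.0514
[-0.387  0.633 -0.088  1.673  0.063  0.832  1.643] 122.74927250606831 24.45
t 24.45 p [0.5899 0.2184 0.1555] shift now [46.5 -5.  -3.4] shift after-turn axes [46.5 -5.2 -2.4] turn [ 7.75  0.4  -0.32] w 0.0514 F [ 0.5  0.2 -0.6] T [ 0.03  0.03 -0.  ]
```

View pics/w18.png

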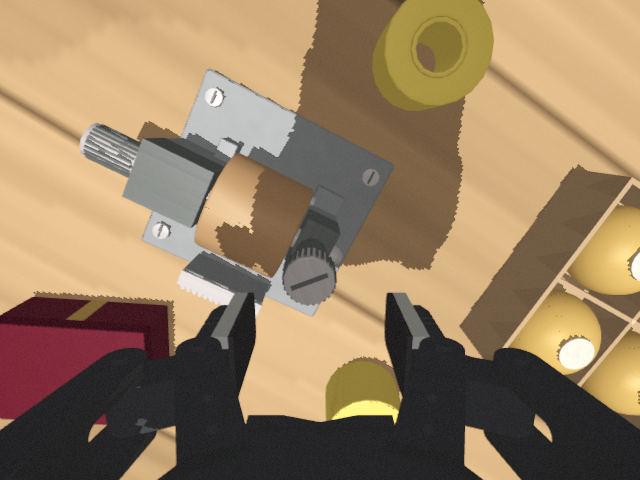

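The head sits flush on the block (130,165). The screw's top centre is at (310,283) with its slot running from (292,292) to (328,274).

```bash
python3 - <<'E'
from h import *
c=cam("wrist");q=ray(c,(310,283),.114);print(q);a=ray(c,(292,292),.114);b=ray(c,(328,275),.114);d=b-a;print(np.degrees(np.arctan2(d[1],d[0])))
tell([q[0],q[1],.109],122.7)
E
python3 -m handwheel '[[0,-5,-3,0,0.4,-0.3,60],[8,0,0,0,0,0,60],[12,0,0,0,0,0,60],[10,0,0,0,0,0,60],[0,0,0,0,0,0,60]]'; python3 - <<'E'
from h import *
tell([.5899,.2127,.109],122.7)
c=cam("wrist");cv2.imwrite("pics/w19.png",c["pixels"])
E
```

```text
[0.59080568 0.21422727 0.114     ]
149.3955569770402
t 24.55 p [0.5899 0.2184 0.1556] shift now [46.5 -4.2 -1.9] shift after-turn axes [46.6 -4.  -1.5] turn [ 0.08  0.43 -0.29] w 0.0513 F [-0.  -0.2  0.1] T [-0.04  0.    0.03]
time: 25.18
tool_pos: [0.59, 0.2121, 0.1235]
tool_rot: [0.679, -0.199, 0.678, 0.199]
contact_force: [-0.7, 1.2, 0.3]
gripper_width: 0.0511
t 25.175 p [0.59   0.2121 0.1235] shift now [14.5  0.6  0.2] shift after-turn axes [14.5  0.6  0.2] turn [0.03 0.01 0.04] w 0.0511 F [-0.7  1.2  0.3] T [0.   0.08 0.03]
```

View pics/w19.png

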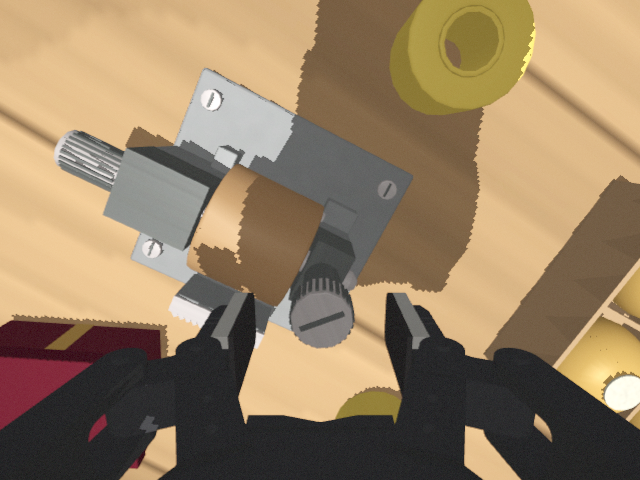

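The screw (322,319) is centred between the jaws. I'll go down and grip.

```bash
python3 -m handwheel '[[12,0.3,0,0,0,0,60],[2.5,0,0,0,0,0,60],[0,0,0,0,0,0,40],[0,0,0,0,0,0,15],[0,0,0,0,0,0,0]]'; python3 -m handwheel '[[0,0,0,0,0,0,0],[0,0,0,0,0,0,0],[0,0,0,5,0,0,0],[0,0,0,8,0,0,0],[0,0,0,8,0,0,0]]'; python3 - <<'E'
from h import *
tell([.5899,.2127,.109],122.7)
c=cam("wrist");crop(c,230,250,420,430,3,"w20.png")
E
```

```text
time: 25.85
tool_pos: [0.5901, 0.2129, 0.1091]
tool_rot: [0.679, -0.199, 0.678, 0.199]
contact_force: [-1.1, -0.8, -1.0]
gripper_width: 0.0222
time: 26.48
tool_pos: [0.5903, 0.2126, 0.109]
tool_rot: [0.704, -0.069, 0.703, 0.069]
contact_force: [-0.4, -0.0, -2.2]
gripper_width: 0.0219
t 26.475 p [0.5903 0.2126 0.109 ] shift now [ 0.   0.1 -0.3] shift after-turn axes [ 0.   0.3 -0.3] turn [-21.53   0.09   0.  ] w 0.0219 F [-0.4 -0.  -2.2] T [-0.09  0.06  0.1 ]
```

View pics/w20.png

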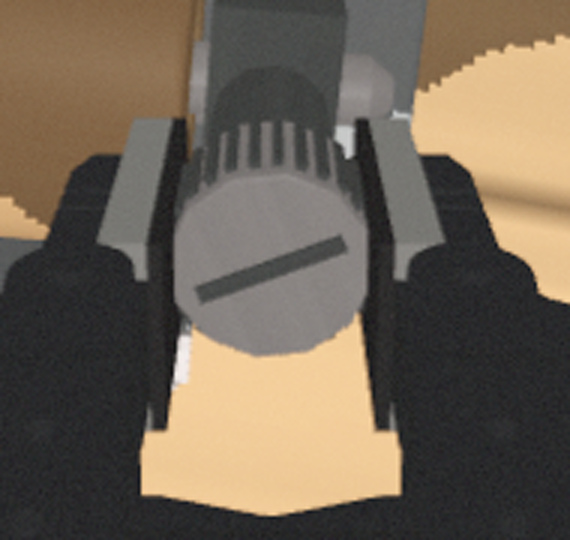

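The slot keeps its angle to the jaws (about -19°), so the screw turns with the gripper.

```bash
python3 -m handwheel '[[0,0,0,9,0,0,0],[0,0,0,10,0,0,0],[0,0,0,10,0,0,0],[0,0,0,10,0,0,0],[0,0,0,8,0,0,0]]'; python3 - <<'E'
from h import *
tell([.5899,.2127,.109],122.7);print(telemetry.read_state()["qpos"].round(2))
E
```

```text
time: 27.15
tool_pos: [0.5901, 0.2119, 0.1086]
tool_rot: [0.671, 0.224, 0.67, -0.225]
contact_force: [-0.9, -1.8, -1.9]
gripper_width: 0.0218
t 27.15 p [0.5901 0.2119 0.1086] shift now [-0.4  0.5 -0.6] shift after-turn axes [-0.4  0.8  0.3] turn [-6.972e+01  5.000e-02  3.000e-02] w 0.0218 F [-0.9 -1.8 -1.9] T [-0.22  0.2   0.01]
[-0.6   0.71  0.24  1.71 -0.23  0.74  0.68]
```

```bash
python3 -m handwheel '[[0,0.5,-0.6,9,0,0,0],[0,0,0,9,0,0,0],[0,0,0,9,0,0,0],[0,0,0,9,0,0,0],[0,0,0,6,0,0,0]]'; python3 - <<'E'
from h import *
tell([.5899,.2127,.108],122.7);print(telemetry.read_state()["qpos"].round(2))
E
```

```text
time: 27.78
tool_pos: [0.5896, 0.2116, 0.1083]
tool_rot: [0.543, 0.453, 0.542, -0.454]
contact_force: [-1.1, -0.7, -0.8]
gripper_width: 0.0222
t 27.775 p [0.5896 0.2116 0.1083] shift now [ 0.3  0.5 -1. ] shift after-turn axes [0.3 0.7 0.9] turn [-1.1243e+02  3.0000e-02  1.5000e-01] w 0.0222 F [-1.1 -0.7 -0.8] T [-0.24  0.2  -0.03]
[-0.73  0.75  0.44  1.72 -0.43  0.77  0.1 ]
```

```bash
python3 -m handwheel '[[0,0.5,-0.9,5,0,0,0],[0,0,0,5,0,0,0],[0,0,0,5,0,0,0],[0,0,0,5,0,0,0],[0,0,0,5,0,0,0]]'; python3 - <<'E'
from h import *
tell([.5899,.2127,.108],122.7)
c=cam("wrist");crop(c,230,250,420,430,3,"w21.png")
E
```

```text
time: 28.4
tool_pos: [0.5893, 0.2117, 0.1082]
tool_rot: [-0.432, -0.559, -0.431, 0.562]
contact_force: [-1.4, -0.8, 0.3]
gripper_width: 0.0219
t 28.4 p [0.5893 0.2117 0.1082] shift now [ 0.2  0.3 -1.2] shift after-turn axes [0.2 0.5 1.1] turn [-137.54    0.      0.34] w 0.0219 F [-1.4 -0.8  0.3] T [-0.16  0.17  0.03]
```

View pics/w21.png

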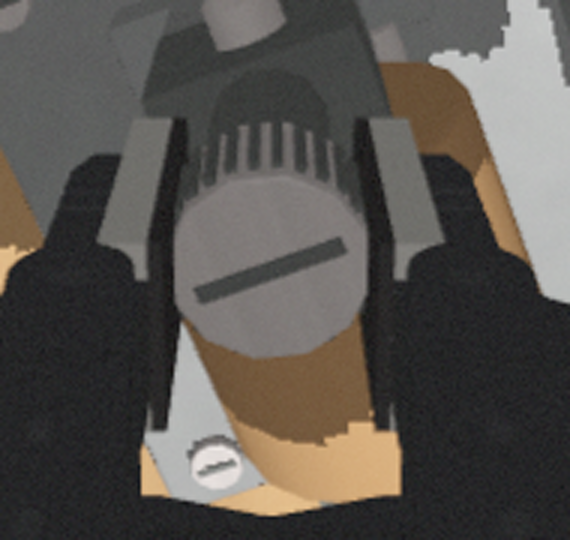

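No slip so far at 137.5° turned. From here I'll go in small calls, watching Tz.

```bash
python3 -m handwheel '[[0,0.2,-0.6,2.5,0,0,0],[0,0,0,2.5,0,0,0],[0,0,0,2.5,0,0,0],[0,0,0,2.5,0,0,0],[0,0,0,2.5,0,0,0]]'; python3 - <<'E'
from h import *
tell([.5899,.2127,.108],122.7)
E
```

```text
time: 29.08
tool_pos: [0.5891, 0.2117, 0.1081]
tool_rot: [-0.367, -0.603, -0.366, 0.607]
contact_force: [-2.0, -0.6, 1.4]
gripper_width: 0.0221
t 29.075 p [0.5891 0.2117 0.1081] shift now [ 0.1  0.3 -1.2] shift after-turn axes [0.1 0.4 1.2] turn [-1.5032e+02 -1.0000e-02  4.8000e-01] w 0.0221 F [-2.  -0.6  1.4] T [-0.24  0.37  0.43]
```

Tz jumped from 0.03 to 0.43 N·m, so the screw has seated (about 0.15 rad past contact). A few degrees more will confirm the rise.

```bash
python3 -m handwheel '[[0,0,0,1.5,0,0,0],[0,0,0,1.5,0,0,0],[0,0,0,1.5,0,0,0],[0,0,0,0,0,0,0],[0,0,0,0,0,0,0]]'; python3 - <<'E'
from h import *
tell([.5899,.2127,.108],122.7)
c=cam("wrist");crop(c,230,250,420,430,3,"w22.png")
E
```

```text
time: 29.7
tool_pos: [0.589, 0.2118, 0.1081]
tool_rot: [-0.341, -0.618, -0.34, 0.622]
contact_force: [-1.7, -0.2, 2.2]
gripper_width: 0.0216
t 29.7 p [0.589  0.2118 0.1081] shift now [ 0.1  0.2 -1.2] shift after-turn axes [0.1 0.3 1.2] turn [-1.5511e+02  3.0000e-02  5.2000e-01] w 0.0216 F [-1.7 -0.2  2.2] T [-0.25  0.37  0.46]
```

View pics/w22.png

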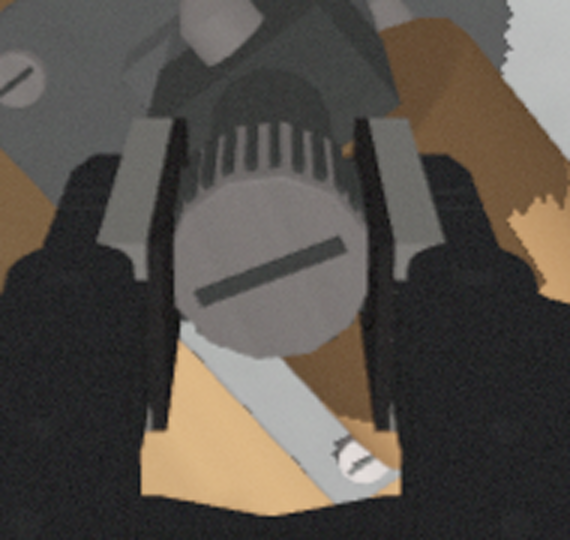

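The torque held at 0.46 N·m, with at most 0.31 rad turned past the last free reading: finger-tight. I'll release and rise clear.

```bash
python3 -m handwheel '[[0,0,0,0,0,0,20],[0,0,0,0,0,0,40],[0,0,0,0,0,0,60],[0,0,0,0,0,0,60],[-25,0,0,0,0,0,60]]';  python3 -m handwheel '[[-40,0,0,0,0,0,60],[-40,0,0,0,0,0,60],[-15,0,0,0,0,0,60],[0,0,0,0,0,0,60],[0,0,0,0,0,0,60]]'; python3 - <<'E'
from h import *
tell([.5899,.2127,.108],122.7)
c=cam("wrist");cv2.imwrite("pics/w23.png",c["pixels"]);c=cam("scene");cv2.imwrite("pics/s23.png",c["pixels"]);crop(c,280,170,440,290,5,"s23c.png")
E
```

```text
time: 30.38
tool_pos: [0.5888, 0.2119, 0.1321]
tool_rot: [-0.341, -0.617, -0.34, 0.622]
contact_force: [-0.1, -0.1, 0.1]
gripper_width: 0.0508
time: 31.0
tool_pos: [0.5893, 0.2126, 0.2296]
tool_rot: [-0.341, -0.617, -0.34, 0.622]
contact_force: [0.2, -0.1, -0.3]
gripper_width: 0.0511
t 31.0 p [0.5893 0.2126 0.2296] shift now [121.6   0.7  -1.3] shift after-turn axes [121.6  -0.3   0.6] turn [-1.5516e+02 -3.0000e-02  5.8000e-01] w 0.0511 F [ 0.2 -0.1 -0.3] T [-0.01  0.02  0.06]
```

View pics/w23.png

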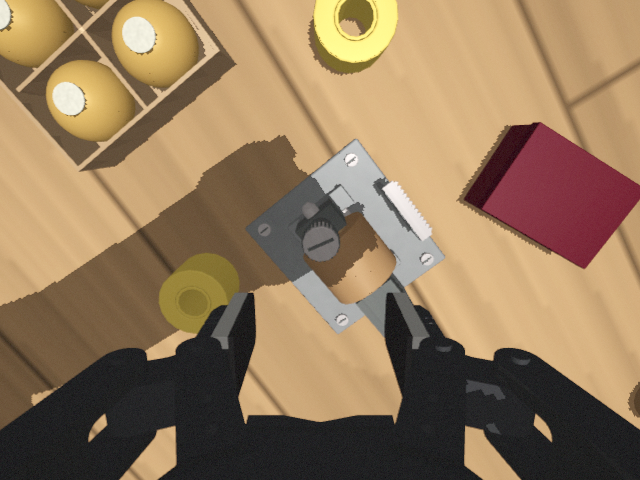

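View pics/s23c.png

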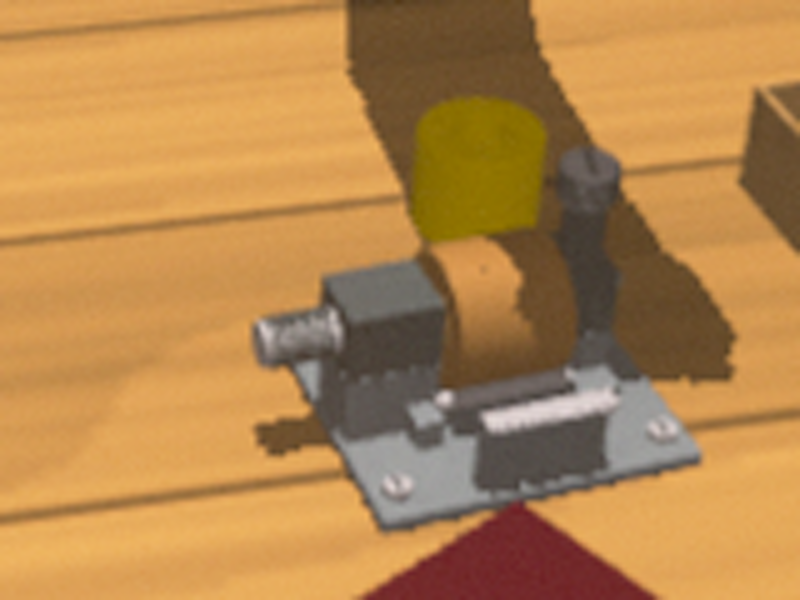

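View pics/s23.png

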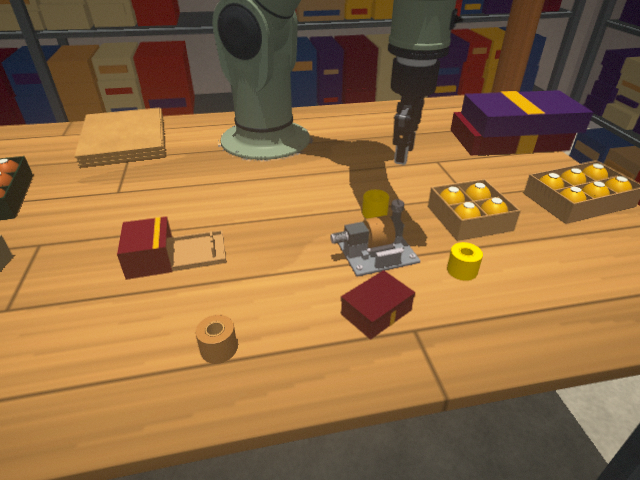

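The head is flush on the block with no shank showing, and the screw's slot hasn't sprung back. The bystanders are where they were. Handing in.

```bash
python3 -c "
from rig import job_done
print(job_done())"
```

```text
the job is handed in; nothing more can be done
None
```

The packing-tape holder is ready: the axle is threaded through block, roll and cheek with its head home, and the thumbscrew is seated finger-tight. I handed it in at about 31 s of the 72 s; no verdict is reported.

**Slip on the way:** drawing the axle out, its head caught on the carton's rear rib at about 37 N. The axle pivoted roughly 33° in the jaws. I levelled it by pressing its head lightly (about 4–5 N) on the sleeve roof, then carried on; the carton looked unchanged afterwards.

**Axle checks:**
- It met a firm stop, with 19 N axial force and no further motion.
- The tip measured 20.3 mm past the screw axis (20 mm nominal).
- No shank shows between head and block.
- One head-end reading came out about 8 mm off. I put that down to assuming the wrong height for the edge I read, but did not measure it again.

**Screw checks:**
- It took one grasp and about 155° clockwise.
- Torque jumped from 0.03 to 0.43 N·m at seating and stood at 0.46 N·m when I stopped. That is about 0.15–0.3 rad past contact, well short of overtightening.
- The slot did not turn back visibly on release.

**Bystanders:** the last pictures show the other goods where they were at the start.

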